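# Pack the vibrating table and run it low, then high, then off

### The arm

A 6-joint arm with a two-finger parallel gripper is mounted at the origin on a cart in front of the work surface, level with it; the furniture and walls round the work are solid. World frame = base frame: x ahead of the robot, y to its left, z up, the work surface at z = 0. Lengths are in m, angles in rad, forces in N, time in s.
With the tool pointing down it reaches from about 0.25 to 0.725 m from the base axis. Payload 4 kg.
Tool frame: the origin (TCP) lies at the very end of the fingers, on their centre line; the grasp point (between the pads) lies bot.hold_point_z behind it (bot.hold_point_z is the distance from the TCP to the grasp point, in m); z points along the fingers, y is the line along which they close (so a half turn about z gives the same grasp; the last joint's range is limited). The gripper opens to 85 mm and grips with 20 to 120 N. Pads are 22 mm wide; open, the fingers measure 114 mm over their backs; the gripper's body (76 mm by 85 mm) begins 54 mm behind the grasp point. The pads swing forward as they close: fully open they stand 13 mm farther back than shut.
Start: joints at [1.324, 0.241, 0.005, 1.335, 0, 1.571], TCP at [0.122, 0.485, 0.231] pointing down, gripper open.
Joint ranges: [-2.72, 2.72], [-1.05, 1.87], [-1.09, 1.28], [-1.99, 2.15], [-1.42, 1.44], [-3.14, 3.14]. Speed limits (rad/s): [2.79, 2.79, 3.14, 3.14, 3.14, 3.14].

### API

Orientations are given as a rotation vector (axis times angle).
In Python, from bench import bot gives the robot as it stands.
- The arm moves only by the tool play_rows, never from a script. Its argument "motion" is one flat list of numbers, 7 for each row, row after row: the shift along the tool's x, y, z in m, then the turn, a rotation vector about the tool's x, y, z in degrees, then the gripper command: -1 is fully open, 1 is shut, values between are in proportion. A call has 1 to 8 rows; each row shifts and turns the commanded pose from where the row before left it, along the tool's axes as they then stand; what a row does not reach is not made up. A row lasts 1/12 s, in which the tool goes at most 41.7 mm and 7.16 degrees, less where a joint would pass 70% of its speed; a pose out of reach is approached as far as the arm can. A call with a gripper value outside its range is refused whole. The fingers move at their own pace and stop on an object; "squeeze" is the grip in N (left out, the last holds). Time passes only in rows, so rows that do not move let the fingers close. It gives the time, the measured TCP pose, the force, the opening and the grip force at its end, in the units of the state.
- bot.read_state(): the state, without advancing time (a new reading comes with each control period).
- bot.read_camera(name): name is "scene" or "top" or "wrist"; returns the picture (384x512x3 uint8, red, green, blue); there is no depth.
- bot.get_calibration(name): a dict with "camera_matrix" (3x3 intrinsics, pixels), "R" (3x3) and "t" (3): a world point X has camera coordinates R X + t; the wrist camera has in their place "hand_eye" (4x4, takes a point from camera to tool coordinates, whose origin is the TCP and whose axes are the flange's). Camera axes: x right, y down, z forward; pixel columns grow to the right and rows downward; lengths in m; the calibration is good to about 2 mm. A picture is of the moment at which its call begins: read the wrist's pose just before it. get_calibration takes no time and is no camera call.
- bot.sign_off(): hands the job in; it is judged then, once.
The state is a dict: "t": time; "joint_positions": joint angles; "joint_vel": joint speeds; "tau": joint torques, N m; "eef_pos": TCP position; "ee_rot": TCP orientation; "ft_force": force on the tool from outside, world axes, zero at the start; "ft_torque": the same for the moment, N m; "opening": opening from 0.0 (shut) to 1.0 (fully open); "gripper_force": force on a finger pad.
Only numpy, scipy, OpenCV 4.12 (cv2) and the standard library are available. Lean on these libraries where they do the work, as an engineer would, in place of code of your own. Each camera call takes 0.05 s, during which the arm holds its last target. There are 200 camera calls.

### The job

First pack the vibrating table: in every bay that holds a mould part, set a wooden packing block of the right thickness flat on the floor of the gap beside it, so that the mould part cannot shift (thin blocks beside long parts, thick ones beside short parts). Then set the console's fader level with the single-ribbed clip, push the spring-return start slide left to its end stop and let it go so that it springs home by itself; after that set the fader level with the double-ribbed clip and work the start slide once more in the same way. Finally slide the fader fully down to the right-hand end of its track; leave the mould parts and blocks in their bays, and do not disturb the weight or the clay pot.

Things in the scene. Friction and masses are not known exactly. Their poses are not given: they have to be found in the camera images.
- tray: fixed vibrating table: aluminium tray of four bays side by side along its y (bay centres y = +112.5, +37.5, -37.5, -112.5 mm, x = 0). Each bay 148 mm long (x), 70 mm wide (y) inside; walls 5 mm thick, tops at 56 mm; bay floor 30 mm above the origin. A motor up to 40 mm high sits on the far side (x to 124 mm). Origin: centre of the underside; x away from the robot, yaw to 0.1 rad
- half1: loose long white plaster mould part, 66 x 105 x 42 mm (50 with the round knobs on top), standing at the near end of the leftmost bay (y = +112.5 mm) with its length along the bay, so about 43 mm of the bay is empty at the far end. Origin: centre of the underside; its own y (the 105 mm length) points along the tray's -x. May be absent
- plug1: loose short white plaster mould part, 60 x 68 x 50 mm (58 with knobs), standing at the far end of the second bay from the left (y = +37.5 mm), so about 80 mm of the bay is empty at the near end. Origin: centre of the underside; its own y (68 mm) points along the tray's -x. May be absent
- half2: as half1 (long, 105 mm), at the near end of the third bay from the left (y = -37.5 mm), empty space of 43 mm at the far end. May be absent
- plug2: as plug1 (short, 68 mm), at the far end of the rightmost bay (y = -112.5 mm), empty space of 80 mm at the near end. May be absent
- thin1: loose packing block of light wood, 38 mm thick (its own x) x 60 mm wide (its own y) x 45 mm high, with an upright grip lug in the middle of its top: lug 30 mm along x, 14 mm along y, rising to 81 mm above the underside. Origin: centre of the underside, z up. Fills the 43 mm gap beside a long mould part. Starts standing on the bench between tray and console; 70 g
- thin2: loose packing block of light wood, 38 mm thick (its own x) x 60 mm wide (its own y) x 45 mm high, with an upright grip lug in the middle of its top: lug 30 mm along x, 14 mm along y, rising to 81 mm above the underside. Origin: centre of the underside, z up. Same as thin1, interchangeable with it
- thick1: loose packing block of light wood, 75 mm thick (its own x) x 60 mm wide (its own y) x 45 mm high, with an upright grip lug in the middle of its top: lug 30 mm along x, 14 mm along y, rising to 81 mm above the underside. Origin: centre of the underside, z up. Fills the 80 mm gap beside a short mould part. Starts standing on the bench between tray and console; 130 g
- thick2: loose packing block of light wood, 75 mm thick (its own x) x 60 mm wide (its own y) x 45 mm high, with an upright grip lug in the middle of its top: lug 30 mm along x, 14 mm along y, rising to 81 mm above the underside. Origin: centre of the underside, z up. Same as thick1, interchangeable with it
- console: fixed grey control console, 140 (x) x 200 (y) x 50 mm high, on the bench at the robot's right. Origin: centre of the underside; y to the left, yaw up to about 0.15 rad. In its far row (x = +28 mm) runs the fader, in its near row (x = -33 mm) the start slide, both along the console's y
- fader (a joint): position of the strength fader along its track, m: 0 at the right end (console y = -50 mm), growing to 0.100 at the left end (console y = +50 mm). Stays where it is left (friction 2 N)
- fader_top (a point): middle of the top of the fader's black upright cap (with a white line across its top), 89 mm above the bench. The cap is 12 mm along the track, 22 mm across it and rises 39 mm above the console top
- start_slide (a joint): position of the spring-return start slide, m: 0 at rest at the right, growing to 0.060 at its end stop at the left. The spring pushes back with 3 N at rest and 9 N at the end, and damping adds 2.5 N at 0.1 m/s; let go at the end, it is home again in about 0.3 s
- slide_grip (a point): centre of the steel cross-bar (16 mm thick round bar, 36 mm long across the track) on top of the start slide's post, 86 mm above the bench; the bar's top is 44 mm above the console top. The post under it is 10 mm along the track, 14 mm across; it stands on an 8 mm high carriage 26 mm along the track, 34 mm across. Low stop blocks 7 mm high stand 56 mm either side of the middle of the row
- clip_single: small brass setting clip with ONE rib, fixed on the console top at the far side of the fader track (16 x 16 x 8 mm, console x = +56 mm). Its origin and its rib mark the low setting: fader cap centre level with it (same position along the console's y, which is also the clip's own y)
- clip_double: like the other clip but with TWO ribs, 10 mm apart; its origin, midway between the ribs, marks the high setting
- weight: bystander: grey knobbed weight, 40 x 40 x 38 mm, loose on the bench; leave alone
- pot: bystander: pinched clay pot, 86 x 88 x 84 mm, loose on the bench; leave alone
Not all that is in view belongs to the job. Leave any purple or red look-alike of the thin2 alone.

How it is judged:
On the way, in this order (a step that is already met when the one before it is completed fails the run):
1. every mould part in the tray has its fitting block seated in the gap beside it (x of half1 in the frame of tray between -0.032 and -0.008 m and y of half1 in the frame of tray between 0.1005 and 0.1245 m and z of half1 in the frame of tray between 0.025 and 0.035 m and ((y of thin1 in the frame of half1 between -0.082 and -0.066 m and x of thin1 in the frame of half1 between -0.014 and 0.014 m and z of thin1 in the frame of half1 between -0.005 and 0.005 m and angle between thin1's own z axis and vertical below 0.1 rad) or (y of thin2 in the frame of half1 between -0.082 and -0.066 m and x of thin2 in the frame of half1 between -0.014 and 0.014 m and z of thin2 in the frame of half1 between -0.005 and 0.005 m and angle between thin2's own z axis and vertical below 0.1 rad)) and x of plug1 in the frame of tray between 0.0265 and 0.0505 m and y of plug1 in the frame of tray between 0.0255 and 0.0495 m and z of plug1 in the frame of tray between 0.025 and 0.035 m and ((y of thick1 in the frame of plug1 between 0.066 and 0.082 m and x of thick1 in the frame of plug1 between -0.014 and 0.014 m and z of thick1 in the frame of plug1 between -0.005 and 0.005 m and angle between thick1's own z axis and vertical below 0.1 rad) or (y of thick2 in the frame of plug1 between 0.066 and 0.082 m and x of thick2 in the frame of plug1 between -0.014 and 0.014 m and z of thick2 in the frame of plug1 between -0.005 and 0.005 m and angle between thick2's own z axis and vertical below 0.1 rad)) and x of half2 in the frame of tray between -0.032 and -0.008 m and y of half2 in the frame of tray between -0.0495 and -0.0255 m and z of half2 in the frame of tray between 0.025 and 0.035 m and ((y of thin1 in the frame of half2 between -0.082 and -0.066 m and x of thin1 in the frame of half2 between -0.014 and 0.014 m and z of thin1 in the frame of half2 between -0.005 and 0.005 m and angle between thin1's own z axis and vertical below 0.1 rad) or (y of thin2 in the frame of half2 between -0.082 and -0.066 m and x of thin2 in the frame of half2 between -0.014 and 0.014 m and z of thin2 in the frame of half2 between -0.005 and 0.005 m and angle between thin2's own z axis and vertical below 0.1 rad)) and x of plug2 in the frame of tray between 0.0265 and 0.0505 m and y of plug2 in the frame of tray between -0.1245 and -0.1005 m and z of plug2 in the frame of tray between 0.025 and 0.035 m and ((y of thick1 in the frame of plug2 between 0.066 and 0.082 m and x of thick1 in the frame of plug2 between -0.014 and 0.014 m and z of thick1 in the frame of plug2 between -0.005 and 0.005 m and angle between thick1's own z axis and vertical below 0.1 rad) or (y of thick2 in the frame of plug2 between 0.066 and 0.082 m and x of thick2 in the frame of plug2 between -0.014 and 0.014 m and z of thick2 in the frame of plug2 between -0.005 and 0.005 m and angle between thick2's own z axis and vertical below 0.1 rad))), for 0.2 s.
2. the fader stands level with the single-ribbed clip (y of fader_top in the frame of clip_single between -0.005 and 0.005 m), for 0.2 s.
3. with the fader there, the start slide is at its end (all of step 2 and value of joint start_slide above 0.055 m), for 0.1 s.
4. the start slide is let go before it is back and returns untouched (value of joint start_slide above 0.01 m and contact force between each of the arm, the fingers and start_slide below 0.1 N).
5. with the start slide home, the fader stands level with the double-ribbed clip (y of fader_top in the frame of clip_double between -0.005 and 0.005 m and value of joint start_slide below 0.003 m), for 0.2 s.
6. with the fader there, the start slide is at its end again (y of fader_top in the frame of clip_double between -0.005 and 0.005 m and value of joint start_slide above 0.055 m), for 0.1 s.
7. the start slide is let go again and returns untouched (all of step 4).
At the end, for the whole second after the job is handed in: Each mould part present is in its bay within 12 mm of where it stood, with a block of the right thickness (thin for long parts, thick for short) upright on the bay floor in the gap beside it; the fader is within 5 mm of the right-hand end of its track; the start slide is home (within 3 mm) (all of step 1 and value of joint fader below 0.005 m and value of joint start_slide below 0.003 m); the robot touches nothing.
It fails at once if the weight is pushed more than 40 mm aside (distance of weight from where it was at the start of the episode above 0.04 m).
It fails at once if the clay pot is pushed more than 40 mm aside (distance of pot from where it was at the start of the episode above 0.04 m).
Of half1, plug1, half2, plug2 only 3 to 4 are there at a start; the rules pass over those that are not, and their reading is None.
At some moment in a run one of thin1, thin2, thick1, thick2 may be knocked a few centimetres aside while the robot is not near it.
It also fails if it takes over 192 s, if anything falls off the work surface, if the arm or the gripper's body presses on something with over 40 N, if the wrist force passes 120 N, or if a joint passes its speed limit or range.

## Working session

There is one attempt and no reset: what is moved stays moved. The work goes in short steps, Python scripts to look and compute and a tool call to move; the robot and the scene stay as the last step left them, time stands still between calls to the robot, and variables do not carry over. Pictures are saved under pics/ and viewed, at most 14 in all, crops included, and the job is handed in when it is done.

Besides the shell and the picture viewer there is one more tool, called after "Emit:" by a JSON object that holds its "api" and its "payload". play_rows: Moves the arm, as the interface text tells. Its arguments: {"type":"object","properties":{"motion":{"type":"array","items":{"type":"number"}},"squeeze":{"type":"number"}},"required":["motion"]}

```bash
ls; mkdir -p pics; python3 - <<'E'
from bench import bot
import cv2
s=bot.read_state();print({k:s[k] for k in('t','eef_pos','ee_rot','opening')},bot.hold_point_z)
for n in('scene','top'):
    im=bot.read_camera(n)
    cv2.imwrite(f'pics/{n}0.png',cv2.resize(im[:,:,::-1],(800,600),interpolation=cv2.INTER_CUBIC))
    cv2.imwrite(f'/tmp/{n}0.png',im[:,:,::-1])
    c=bot.get_calibration(n);print(n,c['camera_matrix'],c['R'],c['t'])
print(bot.get_calibration('wrist'))
E
```

```text
pics
{'t': 0.0, 'eef_pos': array([0.12200003, 0.48423473, 0.23040247]), 'ee_rot': array([-0.38669033, -3.11744259,  0.00328502]), 'opening': 0.9998604328359063} 0.0187
scene [[427.58657309   0.         256.0208983 ]
 [  0.         427.58657309 192.85055138]
 [  0.           0.           1.        ]] [[ 0.88674001 -0.46165131 -0.02387944]
 [-0.28464338 -0.50458152 -0.81509241]
 [ 0.36423935  0.72957217 -0.57883861]] [-0.52331919  0.22343588  1.07191028]
top [[474.37678262   0.         249.65703578]
 [  0.         474.37678262 185.36386482]
 [  0.           0.           1.        ]] [[-0.04569073 -0.99895119 -0.00297909]
 [-0.97837028  0.04535129 -0.20182878]
 [ 0.20175221 -0.00630706 -0.97941629]] [0.02553335 0.60303191 1.74357205]
{'camera_matrix': array([[289.02862837,   0.        , 255.25208138],
       [  0.        , 289.02862837, 194.08811235],
       [  0.        ,   0.        ,   1.        ]]), 'hand_eye': array([[-4.76893958e-04, -9.56604374e-01, -2.91389508e-01,
         7.57824879e-02],
       [ 9.99999809e-01, -3.41411892e-04, -5.15796738e-04,
        -3.63167140e-04],
       [ 3.93929572e-04, -2.91389698e-01,  9.56604353e-01,
        -1.41719707e-01],
       [ 0.00000000e+00,  0.00000000e+00,  0.00000000e+00,
         1.00000000e+00]])}
```

View pics/top0.png

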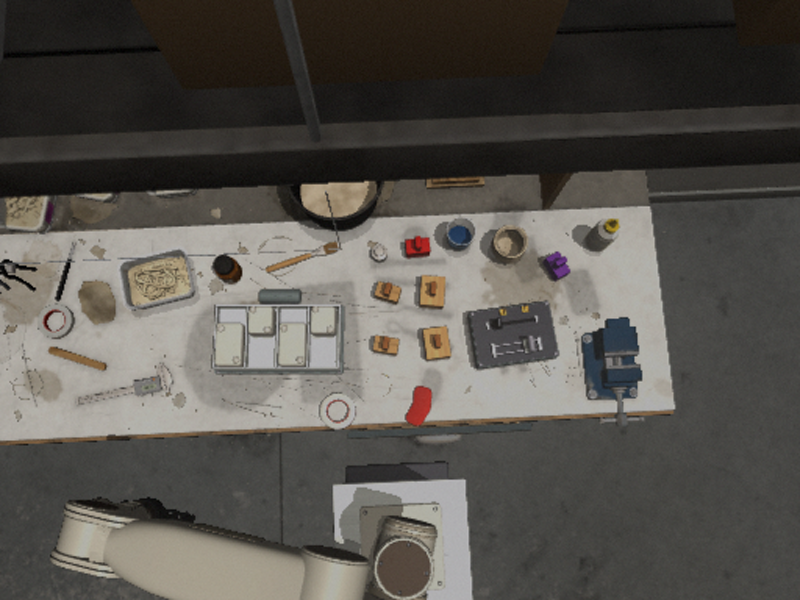

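View pics/scene0.png

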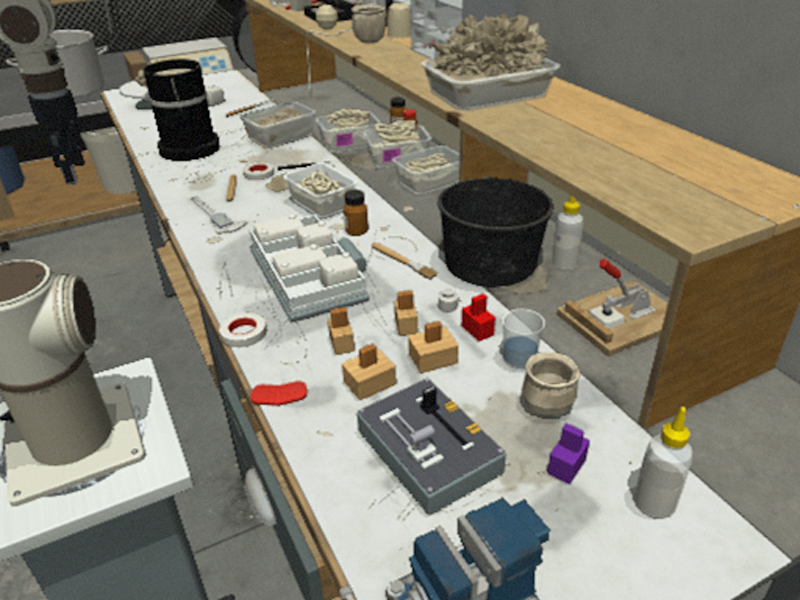

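```bash
cat > h.py <<'E'
from bench import bot
import numpy as np, cv2
from scipy.spatial.transform import Rotation as Ro
def cam(n,s=None):
    c=bot.get_calibration(n);K=c['camera_matrix']
    if n!='wrist': return K,np.array(c['R']),np.array(c['t'])
    s=s or bot.read_state()
    T=np.eye(4);T[:3,:3]=Ro.from_rotvec(s['ee_rot']).as_matrix();T[:3,3]=s['eef_pos']
    M=np.linalg.inv(T@c['hand_eye']);return K,M[:3,:3],M[:3,3]
def px2w(C,uv,z):
    K,R,t=C;d=R.T@np.linalg.inv(K)@np.array([uv[0],uv[1],1.]);o=-R.T@t
    return o+d*(z-o[2])/d[2]
def w2px(C,X):
    K,R,t=C;p=(R@np.atleast_2d(X).T).T+t;p=p@K.T;return p[:,:2]/p[:,2:]
def crop(im,x0,y0,x1,y1,k): return cv2.resize(im[y0:y1,x0:x1],None,fx=k,fy=k,interpolation=cv2.INTER_CUBIC)
def snap(name):  # wrist picture, saved raw with its pose
    s=bot.read_state();im=bot.read_camera('wrist')[:,:,::-1]
    cv2.imwrite(f'/tmp/{name}.png',im);C=cam('wrist',s);np.savez(f'/tmp/{name}.npz',K=C[0],R=C[1],t=C[2]);return im
def load(name):
    d=np.load(f'/tmp/{name}.npz');return d['K'],d['R'],d['t']
def dist(C,X): return np.linalg.norm(np.asarray(X)+C[1].T@C[2])
def st():
    s=bot.read_state();R=Ro.from_rotvec(s['ee_rot']).as_matrix()
    print('t',round(s['t'],2),'p',np.round(s['eef_pos'],4),'x',np.round(R[:,0],3),'y',np.round(R[:,1],3),'z',np.round(R[:,2],3),'op',round(s['opening'],3),'F',np.round(s['ft_force'],1),'g',round(s['gripper_force'],1),'j',np.round(s['joint_positions'],2));return s
def go(p,yaw=None):
    """tool-frame shift to world p, and turn about tool z bringing tool y to world angle yaw (deg, mod 180), tool down"""
    s=st();R=Ro.from_rotvec(s['ee_rot']).as_matrix();d=np.array(p)-s['eef_pos']
    print('shift mm',np.round(R.T@d*1000,1))
    if yaw is None: yaw=np.degrees(np.arctan2(R[1,1],R[0,1]))
    a=np.radians(yaw);y=np.array([np.cos(a),np.sin(a),0])
    if y@R[:,1]<0:y=-y
    z=np.array([0,0,-1.]);x=np.cross(y,z);G=np.c_[x,y,z]
    print('turn deg',np.round(np.degrees(Ro.from_matrix(R.T@G).as_rotvec()),2))
E
python3 - <<'E'
from h import *
st();C=cam('top')
for n,u,z in [('tray',(277,338),.056),('thinA',(387,291),.045),('thinB',(385,344),.045),('thickA',(432,290),.045),('thickB',(435,342),.045),('cons',(512,335),.05),('weight',(378,252),.03),('pot',(509,243),.08),('red',(418,245),.045)]:
    print(n,np.round(px2w(C,np.array(u)*.64,z),3))
E
```

```text
t 0.1 p [0.122  0.4843 0.2305] x [-0.97   0.244  0.   ] y [ 0.244  0.97  -0.002] z [-0.    -0.002 -1.   ] op 1.004 F [-1.1  0.5  0.2] g 0.0 j [1.32 0.24 0.   1.34 0.   1.57]
tray [0.498 0.276 0.056]
thinA [0.604 0.005 0.045]
thinB [0.473 0.016 0.045]
thickA [ 0.601 -0.105  0.045]
thickB [ 0.473 -0.105  0.045]
cons [ 0.48  -0.292  0.05 ]
weight [0.708 0.023 0.03 ]
pot [ 0.702 -0.297  0.08 ]
red [ 0.717 -0.077  0.045]
```

```bash
python3 -c "
from h import *
go([.42,.12,.30],90)"
```

```text
t 0.1 p [0.122  0.4843 0.2305] x [-0.97   0.244  0.   ] y [ 0.244  0.97  -0.002] z [-0.    -0.002 -1.   ] op 1.004 F [-1.1  0.5  0.2] g 0.0 j [1.32 0.24 0.   1.34 0.   1.57]
shift mm [-378.  -280.6  -69. ]
turn deg [-1.100e-01 -1.000e-02 -1.414e+01]
```

Emit:
{"api": "play_rows", "payload": {"motion": [-0.0315,-0.0234,-0.0058,0,0,0,-1,-0.0315,-0.0234,-0.0058,0,0,0,-1,-0.0315,-0.0234,-0.0058,0,0,0,-1,-0.0315,-0.0234,-0.0058,0,0,0,-1,-0.0315,-0.0234,-0.0058,0,0,0,-1,-0.0315,-0.0234,-0.0058,0,0,0,-1]}}

```text
t: 0.6
eef_pos: [0.2716, 0.3008, 0.2661]
ee_rot: [-0.385, -3.118, 0.001]
ft_force: [0.6, -0.3, 0.2]
opening: 0.999
gripper_force: 0.0
```

Emit:
{"api": "play_rows", "payload": {"motion": [-0.0315,-0.0234,-0.0058,0,0,0,-1,-0.0315,-0.0234,-0.0058,0,0,0,-1,-0.0315,-0.0234,-0.0058,0,0,0,-1,-0.0315,-0.0234,-0.0058,0,0,0,-1,-0.0315,-0.0234,-0.0058,0,0,0,-1,-0.0315,-0.0234,-0.0058,0,0,-7.1,-1,0,0,0,0,0,-7.1,-1,0,0,0,0,0,0,-1]}}

```text
t: 1.27
eef_pos: [0.418, 0.1225, 0.2998]
ee_rot: [-0.026, -3.141, 0.0]
ft_force: [0.2, -0.3, -0.3]
opening: 1.002
gripper_force: 0.0
```

```bash
python3 -c "
from h import *
st();im=snap('w1');cv2.imwrite('pics/w1.png',crop(im,0,0,512,384,1.5625))"
```

```text
t 1.27 p [0.418  0.1225 0.2998] x [-1.     0.017  0.001] y [ 0.017  1.    -0.   ] z [-0.001 -0.    -1.   ] op 1.002 F [ 0.2 -0.3 -0.3] g 0.0 j [0.28 0.09 0.   1.48 0.   0.3 ]
```

View pics/w1.png

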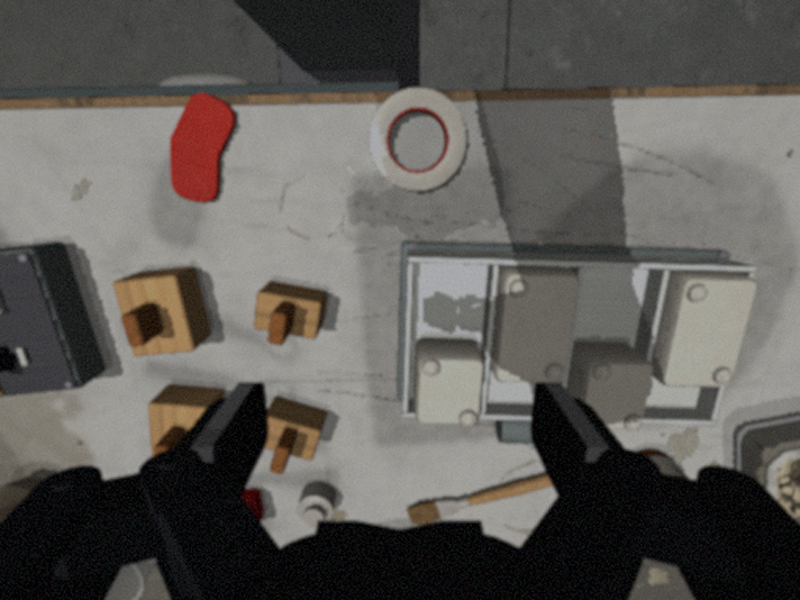

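```bash
python3 - <<'E'
from h import *
C=load('w1')
for n,u,z in [('rim nearR',(407,257),.056),('rim nearL',(755,266),.056),('rim farR',(403,416),.056),('rim farL',(718,420),.056),
 ('h1',(754,275),.072),('h1',(742,385),.072),('h1',(655,383),.072),('h1n',(668,270),.072),
 ('p2',(417,338),.08),('p2',(481,340),.08),('thickB tl',(115,278),.045),('thickB tr',(193,267),.045),('thickB bl',(137,356),.045),('br',(192,349),.045),('lug',(140,340),.081),
 ('thinB tl',(264,280),.045),('tr',(328,292),.045),('bl',(254,325),.045),('br',(318,338),.045),('lug',(279,337),.081),('thinA tl',(268,397),.045),('tr',(328,408),.045),('br',(317,458),.045),('lug',(281,465),.081),('thickA tl',(153,384),.045),('tr',(222,388),.045),('bl',(150,440),.045)]:
    print(n,np.round(px2w(C,np.array(u)*.64,z),3))
im=cv2.imread('/tmp/w1.png');a=crop(im,250,150,490,285,3.3);b=crop(im,68,160,215,310,2)
o=np.zeros((600,800,3),np.uint8);
b=crop(im,68,165,215,305,1);cv2.imwrite('pics/w1a.png',a)
E
```

```text
rim nearR [0.418 0.129 0.056]
rim nearL [0.431 0.432 0.056]
rim farR [0.573 0.124 0.056]
rim farL [0.583 0.428 0.056]
h1 [0.435 0.42  0.072]
h1 [0.537 0.431 0.072]
h1 [0.534 0.352 0.072]
h1n [0.429 0.347 0.072]
p2 [0.483 0.137 0.08 ]
p2 [0.486 0.192 0.08 ]
thickB tl [ 0.434 -0.134  0.045]
thickB tr [ 0.426 -0.062  0.045]
thickB bl [ 0.511 -0.129  0.045]
br [ 0.505 -0.075  0.045]
lug [ 0.481 -0.1    0.081]
thinB tl [ 0.439 -0.     0.045]
tr [0.451 0.057 0.045]
bl [ 0.482 -0.014  0.045]
br [0.496 0.045 0.045]
lug [0.48  0.019 0.081]
thinA tl [ 0.556 -0.008  0.045]
tr [0.57  0.05  0.045]
br [0.627 0.035 0.045]
lug [0.608 0.009 0.081]
thickA tl [ 0.541 -0.119  0.045]
tr [ 0.546 -0.052  0.045]
bl [ 0.603 -0.133  0.045]
```

View pics/w1a.png

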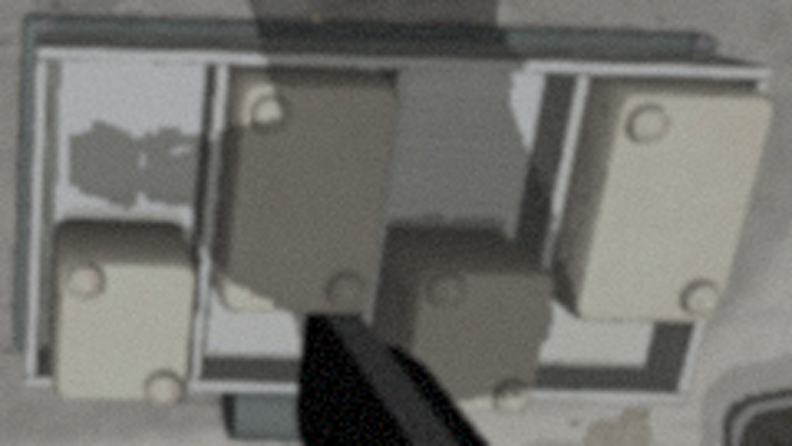

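```bash
python3 - <<'E'
from h import *
from scipy.optimize import least_squares
C=load('w1')
uv=[np.array(p)/3.3+[250,150]-0.0 for p in [(38,50),(770,72),(25,390),(697,393)]]
P=np.array([px2w(C,u,.056)[:2] for u in uv])
Q=np.array([[-.079,-.1525],[-.079,.1525],[.079,-.1525],[.079,.1525]])
f=lambda p:(np.array([[np.cos(p[2]),-np.sin(p[2])],[np.sin(p[2]),np.cos(p[2])]])@Q.T).T+p[:2]-P
r=least_squares(lambda p:f(p).ravel(),[.5,.28,0]);print(r.x,f(r.x)*1000)
go([.54,-.05,.25],90)
E
```

```text
[ 0.5028635   0.27933699 -0.03381036] [[ 0.14202303 -1.09666534]
 [-3.95807247  1.78230936]
 [ 0.15184044  1.26043263]
 [ 3.664209   -1.94607665]]
t 1.32 p [0.4172 0.1233 0.2997] x [-1.     0.019  0.001] y [ 0.019  1.    -0.   ] z [-0.001 -0.    -1.   ] op 0.997 F [-0.3  0.2 -0.4] g 0.0 j [0.29 0.09 0.   1.48 0.   0.31]
shift mm [-126.1 -170.9   49.6]
turn deg [-0.01 -0.08 -1.1 ]
```

Emit:
{"api": "play_rows", "payload": {"motion": [-0.021,-0.0285,0.0083,0,0,0,-1,-0.021,-0.0285,0.0083,0,0,0,-1,-0.021,-0.0285,0.0083,0,0,0,-1,-0.021,-0.0285,0.0083,0,0,0,-1,-0.021,-0.0285,0.0083,0,0,0,-1,-0.021,-0.0285,0.0083,0,0,-1.1,-1,0,0,0,0,0,0,-1]}}

```text
t: 1.9
eef_pos: [0.5421, -0.0516, 0.2471]
ee_rot: [-0.001, -3.138, 0.003]
ft_force: [0.7, 1.1, -0.9]
opening: 1.002
gripper_force: 0.0
```

```bash
python3 -c "
from h import *
st();im=snap('w2');cv2.imwrite('pics/w2.png',crop(im,0,0,512,384,1.5625))"
```

```text
t 1.9 p [ 0.5421 -0.0516  0.2471] x [-1.     0.001  0.003] y [ 0.001  1.    -0.002] z [-0.003 -0.002 -1.   ] op 1.002 F [ 0.7  1.1 -0.9] g 0.0 j [-0.09  0.33  0.16  1.41 -0.   -0.09]
```

View pics/w2.png

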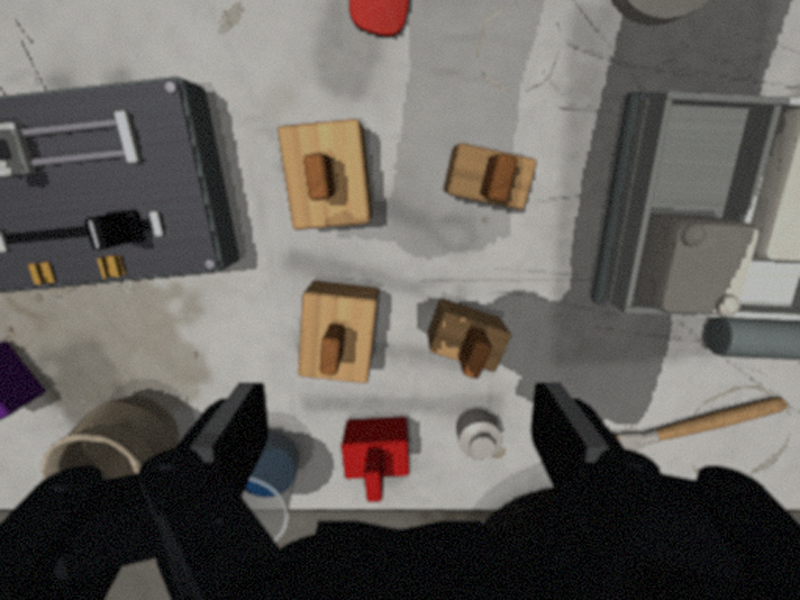

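```bash
cat >> h.py <<'E'
from scipy.optimize import least_squares
def fitpose(C,obj,uv,x0,zoff=0):
    """planar pose x,y,yaw of object from object points (n,3) and pixels (n,2, raw)"""
    obj=np.asarray(obj,float);uv=np.asarray(uv,float)
    r=least_squares(lambda p:(w2px(C,tf(p,obj))-uv).ravel(),x0);return r.x,np.abs(r.fun).max()
def tf(p,obj):
    c,s=np.cos(p[2]),np.sin(p[2]);o=np.atleast_2d(obj)
    return np.c_[c*o[:,0]-s*o[:,1]+p[0],s*o[:,0]+c*o[:,1]+p[1],o[:,2]]
def rect(a,b,z): return [[-a,-b,z],[-a,b,z],[a,-b,z],[a,b,z]]
def draw(im,C,p,obj,k,off,col=(0,255,0)):
    q=(w2px(C,tf(p,obj))-off+.5)*k-.5
    for i,j in((0,1),(1,3),(3,2),(2,0)): cv2.line(im,tuple(int(v) for v in q[i]),tuple(int(v) for v in q[j]),col,1,cv2.LINE_AA)
E
python3 - <<'E'
from h import *
C=load('w2');im=cv2.imread('/tmp/w2.png');k=3.2;off=np.array([160,60]);a=crop(im,160,60,410,245,k)
D={'thickB':(.0375,[(279,127),(360,120),(293,229),(372,222)],[.47,-.1,0]),
'thinB':(.019,[(458,143),(537,157),(446,194),(522,211)],[.47,.02,-.2]),
'thickA':(.0375,[(304,292),(379,301),(299,377),(367,382)],[.6,-.1,0]),
'thinA':(.019,[(436,311),(510,335),(428,348),(497,372)],[.6,0,-.3])}
for n,(h,uv,x0) in D.items():
    p,e=fitpose(C,rect(h,.03,.045),np.array(uv)*.64,x0);print(n,np.round(p,4),round(e,2))
    draw(a,C,p,rect(h,.03,.045),k,off);draw(a,C,p,rect(.015,.007,.081),k,off,(255,0,0))
p,e=fitpose(C,[[-.079,-.1525,.056],[.079,-.1525,.056]],np.array([(664,94),(627,312)])*.64,[.5,.28,-.03]);print(p,e)
p=[.5029,.2793,-.0338]
draw(a,C,p,rect(.079,.1525,.056),k,off);draw(a,C,p,rect(.074,.1475,.056),k,off,(255,0,0))
cv2.imwrite('pics/w2a.png',a)
E
```

```text
thickB [ 0.473  -0.1054  0.083 ] 1.44
thinB [ 0.4734  0.0155 -0.1941] 0.98
thickA [ 0.601  -0.1024 -0.1252] 1.81
thinA [ 0.6033  0.0042 -0.3029] 2.9
[ 0.49941699  0.27832149 -0.01378399] 1.6883036635671829
```

View pics/w2a.png

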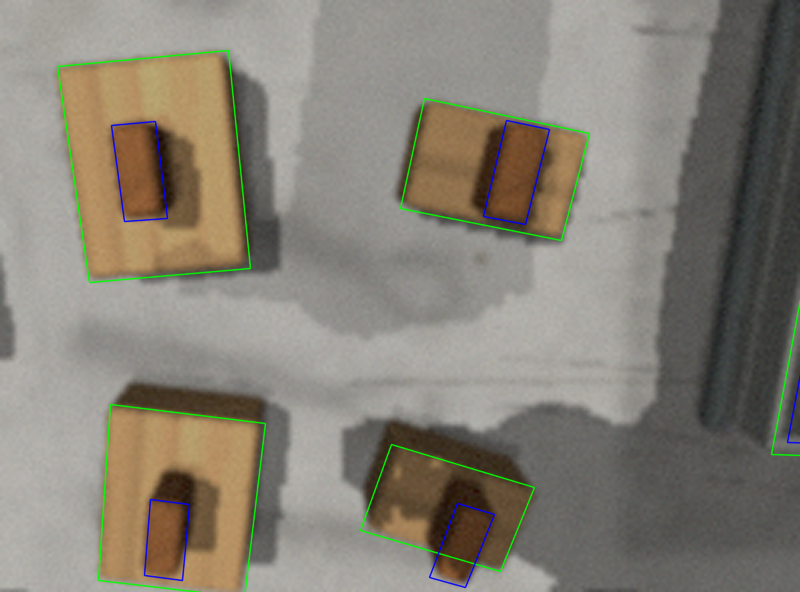

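Emit:
{"api": "play_rows", "payload": {"motion": [0,0.041,-0.001,0,0,0,-1,0,0.041,-0.001,0,0,0,-1,0,0.041,-0.001,0,0,0,-1,0,0.041,-0.001,0,0,0,-1,0,0.041,0,0,0,0,-1,0,0.041,0,0,0,0,-1,0,0.041,0,0,0,0,-1,0,0.041,0,0,0,0,-1]}}

```text
t: 2.62
eef_pos: [0.5366, 0.2832, 0.255]
ee_rot: [0.009, -3.141, -0.0]
ft_force: [0.8, -0.8, -0.7]
opening: 1.001
gripper_force: 0.0
```

Emit:
{"api": "play_rows", "payload": {"motion": [0,0,0,0,0,0,-1,0,0,0,0,0,0,-1]}}

```text
t: 2.78
eef_pos: [0.5366, 0.2834, 0.254]
ee_rot: [0.016, -3.14, 0.001]
ft_force: [0.3, -0.3, 0.1]
opening: 1.002
gripper_force: 0.0
```

```bash
python3 -c "
from h import *
st();im=snap('w3');C=load('w3');a=crop(im,120,60,392,250,2.9)
for p,c in (([.5029,.2793,-.0338],(0,255,0)),([.4994,.2783,-.0138],(0,0,255))):
    draw(a,C,p,rect(.079,.1525,.056),2.9,np.array([120,60]),c)
cv2.imwrite('pics/w3.png',a)"
```

```text
t 2.78 p [0.5366 0.2834 0.254 ] x [-1.    -0.01   0.001] y [-0.01  1.   -0.  ] z [-0.001 -0.    -1.   ] op 1.002 F [ 0.3 -0.3  0.1] g 0.0 j [0.49 0.45 0.37 1.49 0.   0.48]
```

View pics/w3.png

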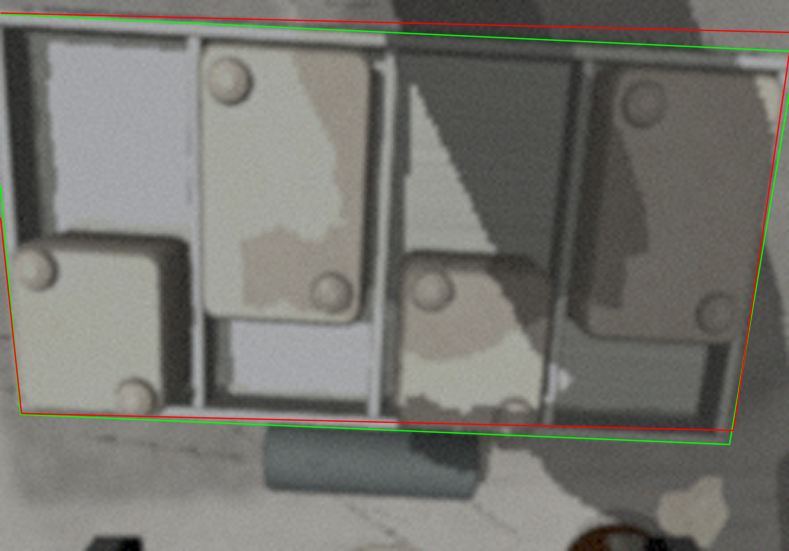

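```bash
python3 - <<'E'
from h import *
C=load('w3');U=lambda l:np.array(l,float)/2.9+[120,60]
obj=[[-.079,.1525,.056],[.079,-.1525,.056],[.079,.1525,.056],[-.079,0,.056],[.079,-.075,.056],[.079,0,.056],[.079,.075,.056],[-.079,-.075,.056],[-.079,.075,.056]]
uv=U([(786,57),(22,413),(732,441),(390,35),(198,416),(375,424),(547,434),(194,24),(588,45)])
r=least_squares(lambda p:(w2px(C,tf(p,obj))-uv).ravel(),[.503,.279,-.034]);print(r.x,np.round(r.fun.reshape(-1,2),2))
p=r.x
def T(u,z):
    X=px2w(C,U([u])[0],z);c,s=np.cos(p[2]),np.sin(p[2]);d=X[:2]-p[:2];return np.round(np.array([c*d[0]+s*d[1],-s*d[0]+c*d[1]])*1000,1)
for n,u,z in [('half2 far',(280,320),.072),('half2 near',(285,43),.072),('plug2 near',(90,238),.08),('plug2 far',(80,411),.08),('half1 far',(660,338),.072),('half1 near',(700,68),.072),('plug1 near',(470,255),.08),('far inner wall top',(295,407),.056),('near inner',(120,37),.056),('near inner',(290,46),.056)]: print(n,T(u,z))
E
```

```text
[ 0.50309565  0.27864968 -0.0352162 ] [[ 2.8  -1.72]
 [-1.42  0.29]
 [-1.78  1.09]
 [ 0.19 -0.89]
 [ 0.5   1.93]
 [-0.27  1.75]
 [ 0.38  0.86]
 [-1.27 -0.46]
 [ 0.56 -1.01]]
half2 far [ 29.4 -38.7]
half2 near [-72.1 -37.6]
plug2 near [  -0.4 -108.8]
plug2 far [  68.1 -116.8]
half1 far [ 29.9 111.8]
half1 near [-70.4 112.4]
plug1 near [-0.5 33.4]
far inner wall top [ 70.6 -34.1]
near inner [ -72.8 -101.5]
near inner [-72.6 -37.7]
```

```bash
python3 -c "
from h import *
go([.473,-.1055,.13],94.8)"
```

```text
t 2.83 p [0.5371 0.2815 0.2543] x [-1.    -0.008  0.001] y [-0.008  1.    -0.001] z [-0.001 -0.001 -1.   ] op 0.999 F [-0.6  0.5 -0.8] g 0.0 j [ 0.48  0.45  0.37  1.49 -0.    0.47]
shift mm [  67.1 -386.4  124.6]
turn deg [-0.04 -0.06 -4.34]
```

Emit:
{"api": "play_rows", "payload": {"motion": [0.0056,-0.0322,0.0104,0,0,0,0,0.0056,-0.0322,0.0104,0,0,0,0,0.0056,-0.0322,0.0104,0,0,0,0,0.0056,-0.0322,0.0104,0,0,0,0,0.0056,-0.0322,0.0104,0,0,0,0,0.0056,-0.0322,0.0104,0,0,0,0]}}

```text
t: 3.33
eef_pos: [0.5049, 0.0836, 0.1921]
ee_rot: [-0.004, 3.141, -0.0]
ft_force: [0.8, -1.0, 0.6]
opening: 0.5
gripper_force: 0.0
```

Emit:
{"api": "play_rows", "payload": {"motion": [0.0056,-0.0322,0.0104,0,0,0,0,0.0056,-0.0322,0.0104,0,0,0,0,0.0056,-0.0322,0.0104,0,0,0,0,0.0056,-0.0322,0.0104,0,0,0,0,0.0056,-0.0322,0.0104,0,0,0,0,0.0056,-0.0322,0.0104,0,0,-4.3,0,0,0,0,0,0,0,0,0,0,0,0,0,0,0]}}

```text
t: 4.0
eef_pos: [0.4719, -0.1092, 0.1295]
ee_rot: [0.115, -3.138, -0.001]
ft_force: [-0.4, 0.8, -0.2]
opening: 0.499
gripper_force: 0.0
```

```bash
python3 - <<'E'
from h import *
go([.473,-.1055,.052],94.8)
im=snap('w4');C=load('w4');a=crop(im,0,0,512,384,1.5)
p=[.473,-.1055,.083]
draw(a,C,p,rect(.0375,.03,.045),1.5,np.zeros(2));draw(a,C,p,rect(.015,.007,.081),1.5,np.zeros(2),(255,0,0))
cv2.imwrite('pics/w4.png',a)
E
```

```text
t 4.0 p [ 0.4719 -0.1092  0.1295] x [-0.997 -0.073  0.001] y [-0.073  0.997  0.001] z [-0.001  0.001 -1.   ] op 0.499 F [-0.4  0.8 -0.2] g 0.0 j [-0.23  0.28 -0.22  1.07  0.   -0.3 ]
shift mm [-1.5  3.5 77.5]
turn deg [ 0.04 -0.07 -0.6 ]
```

View pics/w4.png

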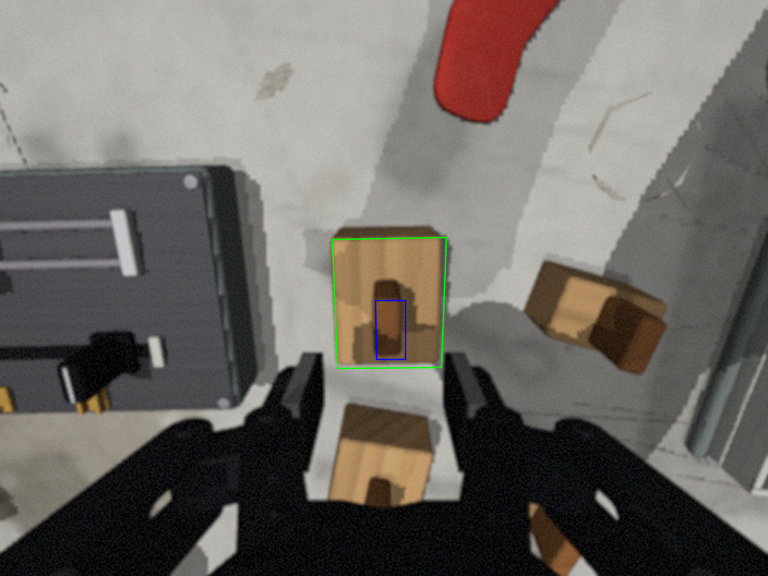

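Emit:
{"api": "play_rows", "payload": {"motion": [0,0.003,0.026,0,0,-0.6,0,0,0,0.026,0,0,0,0,0,0,0.0255,0,0,0,0,0,0,0,0,0,0,0,0,0,0,0,0,0,1,0,0,0,0,0,0,1,0,0,0,0,0,0,1,0,0,0,0,0,0,1], "squeeze": 50}}

```text
t: 4.72
eef_pos: [0.475, -0.1044, 0.0538]
ee_rot: [-0.142, 3.135, -0.001]
ft_force: [-0.2, -0.5, 0.6]
opening: 0.155
gripper_force: 53.7
```

Emit:
{"api": "play_rows", "payload": {"motion": [0,0,0,0,0,0,1,0,0,-0.02,0,0,0,1,0,0,-0.03,0,0,0,1,0,0,-0.03,0,0,0,1,0,0,-0.03,0,0,0,1,0,0,-0.02,0,0,0,1,0,0,0,0,0,0,1]}}

```text
t: 5.3
eef_pos: [0.4767, -0.1051, 0.1876]
ee_rot: [-0.141, 3.129, -0.004]
ft_force: [1.0, 0.7, -1.1]
opening: 0.154
gripper_force: 53.5
```

```bash
python3 - <<'E'
from h import *
from math import *
tp=[.503,.279,-.035]
for n,q in (('plug2bay',(-.035,-.1125)),('plug1bay',(-.035,.0375)),('half2bay',(.0525,-.0375)),('half1bay',(.0525,.1125))):
    print(n,np.round(tf(tp,[[*q,0]]),4))
go([*tf(tp,[[-.035,-.1125,0]])[0][:2],.20],88)
snap('w5')
E
```

```text
plug2bay [[0.4641 0.1678 0.    ]]
plug1bay [[0.4693 0.3177 0.    ]]
half2bay [[0.5542 0.2397 0.    ]]
half1bay [[0.5594 0.3896 0.    ]]
t 5.3 p [ 0.4767 -0.1051  0.1876] x [-0.996 -0.09  -0.01 ] y [-0.09   0.996 -0.003] z [ 0.01  -0.002 -1.   ] op 0.154 F [ 1.   0.7 -1.1] g 53.5 j [-0.22  0.23 -0.12  1.21  0.   -0.31]
shift mm [-12.2 272.9 -13.2]
turn deg [-0.14  0.57  7.16]
```

Emit:
{"api": "play_rows", "payload": {"motion": [-0.001,0.034,0,0,0,0,1,-0.001,0.034,0,0,0,0,1,-0.001,0.034,0,0,0,0,1,-0.001,0.034,0,0,0,0,1,-0.001,0.034,0,0,0,0,1,-0.001,0.034,0,0,0,0,1,-0.001,0.034,0,0,0,0,1,-0.001,0.034,0,0,0,0,1]}}

```text
t: 6.02
eef_pos: [0.4555, 0.1684, 0.1806]
ee_rot: [0.142, -3.136, 0.001]
ft_force: [-0.3, 0.2, -0.0]
opening: 0.155
gripper_force: 53.4
```

Emit:
{"api": "play_rows", "payload": {"motion": [-0.002,0,0.012,0,0,3.6,1,-0.002,0,0.012,0,0,3.6,1,0,0,0.012,0,0,0,1,0,0,0,0,0,0,1,0,0,0,0,0,0,1]}}

```text
t: 6.43
eef_pos: [0.4594, 0.167, 0.1445]
ee_rot: [-0.055, -3.137, 0.002]
ft_force: [0.3, -0.3, -0.8]
opening: 0.155
gripper_force: 53.3
```

```bash
python3 - <<'E'
from h import *
go([.467,.168,.15],88)
im=snap('w6');cv2.imwrite('pics/w6.png',crop(im,130,80,400,280,2.9))
E
```

```text
t 6.43 p [0.4594 0.167  0.1445] x [-0.999  0.035  0.004] y [ 0.035  0.999 -0.002] z [-0.004 -0.001 -1.   ] op 0.155 F [ 0.3 -0.3 -0.8] g 53.3 j [ 0.35  0.28 -0.18  1.12  0.    0.38]
shift mm [-7.6  1.3 -5.6]
turn deg [-0.09 -0.23 -0.01]
```

View pics/w6.png

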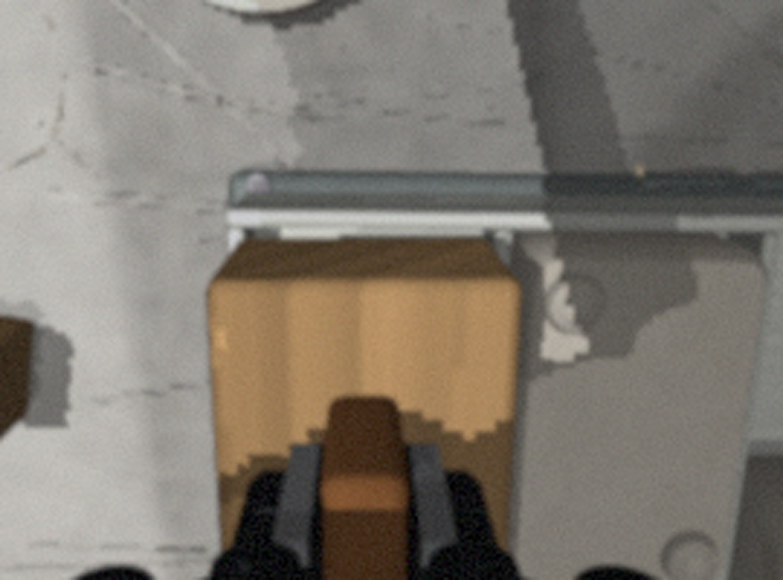

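```bash
python3 - <<'E'
from h import *
C=load('w6');U=lambda u:np.array(u,float)/2.9+[130,80]
tz=.1450-.0535
for n,u,z in [('blk top L',(212,280),tz+.045),('blk top R',(521,281),tz+.045),('blk bot L',(241,239),tz),('blk bot R',(490,239),tz),
('rim out',(240,209),.056),('rim out',(500,214),.056),('rim in',(300,226),.056),('rim in',(480,230),.056),('right wall out',(229,225),.056),('divider mid',(503,232),.056)]:
    print(n,np.round(px2w(C,U(u),z)*1000,1))
E
```

```text
blk top L [418.5 140.5 136.5]
blk top R [420.6 197.2 136.5]
blk bot L [419.1 139.4  91.5]
blk bot R [421.2 197.9  91.5]
rim out [417.1 134.2  56. ]
rim out [421.  205.7  56. ]
rim in [422.4 150.5  56. ]
rim in [425.3 200.3  56. ]
right wall out [421.4 130.9  56. ]
divider mid [426.1 206.6  56. ]
```

Emit:
{"api": "play_rows", "payload": {"motion": [-0.0065,0.001,0,0,0,0,1,0,0,0,0,0,0,1,0,0,0.015,0,0,0,1,0,0,0.015,0,0,0,1,0,0,0.015,0,0,0,1,0,0,0.01,0,0,0,1,0,0,0,0,0,0,1]}}

```text
t: 7.07
eef_pos: [0.4498, 0.1693, 0.0946]
ee_rot: [-0.05, -3.109, -0.009]
ft_force: [-53.5, 2.5, 59.3]
opening: 0.153
gripper_force: 88.5
```

```bash
python3 - <<'E'
from h import *
st();im=snap('w7');cv2.imwrite('pics/w7.png',crop(im,130,80,400,280,2.9))
E
```

```text
t 7.07 p [0.4498 0.1693 0.0946] x [-0.999  0.032  0.032] y [0.032 0.999 0.005] z [-0.032  0.006 -0.999] op 0.153 F [-53.5   2.5  59.3] g 88.5 j [ 0.35  0.33 -0.25  1.02  0.02  0.38]
```

View pics/w7.png

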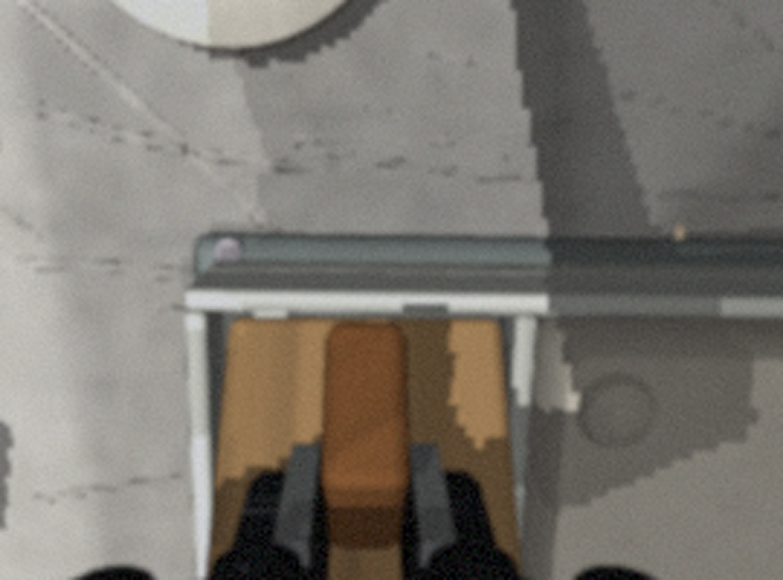

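```bash
python3 - <<'E'
from h import *
C=load('w7');U=lambda u:np.array(u,float)/2.9+[130,80]
for n,u,zs in [('blk near top',(300,320),(.075,.086,.1)),('lug base near',(365,323),(.075,.086,.1)),('lug top near',(365,490),(.11,.122,.135)),('rim out',(365,293),(.056,)),('rim in',(365,312),(.056,)),('top near corners',(232,320),(.075,.086,.1)),('top near corners',(500,320),(.075,.086,.1))]:
    print(n,[np.round(px2w(C,U(u),z)*1000,1) for z in zs])
E
```

```text
blk near top [array([420. , 157.5,  75. ]), array([417.2, 158.4,  86. ]), array([413.7, 159.6, 100. ])]
lug base near [array([421.1, 170.6,  75. ]), array([418.2, 170.6,  86. ]), array([414.6, 170.6, 100. ])]
lug top near [array([440.9, 169.7, 110. ]), array([435.1, 169.8, 122. ]), array([428.8, 169.9, 135. ])]
rim out [array([419.1, 170.8,  56. ])]
rim in [array([423.5, 170.6,  56. ])]
top near corners [array([419.6, 143.8,  75. ]), array([416.8, 145.7,  86. ]), array([413.3, 148. , 100. ])]
top near corners [array([421.4, 197.8,  75. ]), array([418.5, 196. ,  86. ]), array([414.8, 193.7, 100. ])]
```

```bash
python3 - <<'E'
from h import *
C=cam('scene');c=w2px(C,[.46,.18,.09])[0].astype(int);im=bot.read_camera('scene')[:,:,::-1]
C2=cam('top');d=w2px(C2,[.47,.2,.09])[0].astype(int);im2=bot.read_camera('top')[:,:,::-1]
print(c,d)
a=crop(im,c[0]-45,c[1]-60,c[0]+45,c[1]+40,5);b=crop(im2,d[0]-35,d[1]-50,d[0]+35,d[1]+50,5)
cv2.imwrite('pics/s1.png',np.hstack([a,b]))
E
```

```text
[190 169] [196 221]
```

View pics/s1.png

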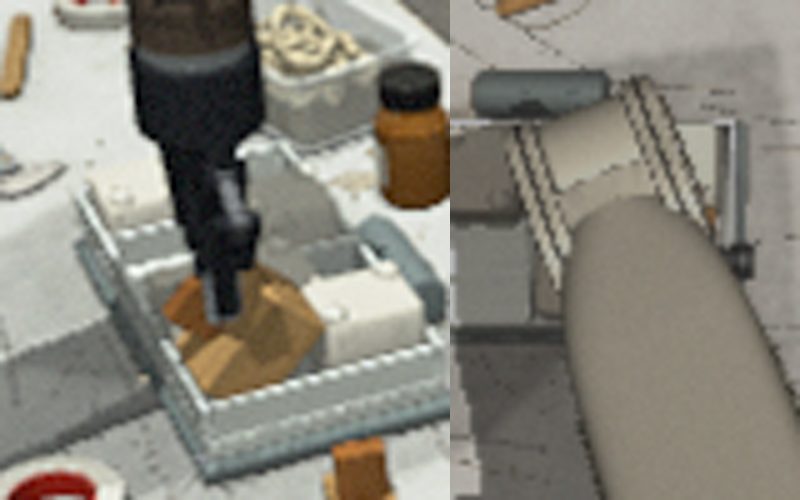

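Emit:
{"api": "play_rows", "payload": {"motion": [0,0,-0.01,0,0,0,1,0,0,-0.02,0,0,0,1,0,0,-0.03,0,0,0,1,0,0,-0.03,0,0,0,1,0,0,-0.03,0,0,0,1,0,0,0,0,0,0,1]}}

```text
t: 7.72
eef_pos: [0.4715, 0.1695, 0.2185]
ee_rot: [0.056, 3.128, 0.008]
ft_force: [1.7, -0.4, -0.5]
opening: 0.144
gripper_force: 72.5
```

```bash
python3 - <<'E'
from h import *
go([.473,-.105,.2],90);im=snap('w8')
E
```

```text
t 7.72 p [0.4715 0.1695 0.2185] x [-0.999  0.036 -0.013] y [0.036 0.999 0.005] z [ 0.013  0.005 -1.   ] op 0.144 F [ 1.7 -0.4 -0.5] g 72.5 j [ 0.35  0.24 -0.03  1.29 -0.    0.38]
shift mm [ -11.  -274.3   17.2]
turn deg [ 0.28  0.73 -2.05]
```

Emit:
{"api": "play_rows", "payload": {"motion": [0,-0.0345,0,0,0,0,1,0,-0.0345,0,0,0,0,1,0,-0.0345,0,0,0,0,1,0,-0.0345,0,0,0,0,1,0,-0.0345,0,0,0,0,1,0,-0.0345,0,0,0,0,1,0,-0.0345,0,0,0,0,1,0,-0.0345,0,0,0,0,1]}}

```text
t: 8.43
eef_pos: [0.4568, -0.1093, 0.2101]
ee_rot: [-0.056, -3.14, -0.001]
ft_force: [0.3, 0.0, -0.9]
opening: 0.148
gripper_force: 72.6
```

Emit:
{"api": "play_rows", "payload": {"motion": [0,0,0.03,0,0,0,1,0,0,0.03,0,0,0,1,0,0,0.03,0,0,0,1,0,0,0.02,0,0,0,1,0,0,0,0,0,0,1]}}

```text
t: 8.85
eef_pos: [0.4531, -0.1069, 0.0959]
ee_rot: [-0.057, -3.13, -0.004]
ft_force: [-0.7, 0.0, -2.1]
opening: 0.149
gripper_force: 72.7
```

```bash
python3 - <<'E'
from h import *
for i in range(4):
    s=st();bot.read_camera('wrist')
E
```

```text
t 8.85 p [ 0.4531 -0.1069  0.0959] x [-0.999  0.036  0.011] y [0.036 0.999 0.002] z [-0.011  0.003 -1.   ] op 0.149 F [-0.7  0.  -2.1] g 72.7 j [-0.23  0.29 -0.3   0.99  0.   -0.2 ]
t 8.9 p [ 0.4548 -0.1072  0.0983] x [-0.999  0.036  0.007] y [0.036 0.999 0.001] z [-0.007  0.002 -1.   ] op 0.148 F [-1.1 -0.2 -0.9] g 72.7 j [-0.23  0.29 -0.3   0.99 -0.   -0.2 ]
t 8.95 p [ 0.4567 -0.1075  0.1003] x [-0.999  0.036  0.003] y [0.036 0.999 0.001] z [-0.003  0.001 -1.   ] op 0.15 F [ 0.5  0.  -0.9] g 72.8 j [-0.23  0.29 -0.3   0.99 -0.   -0.2 ]
t 9.0 p [ 0.4581 -0.1077  0.1016] x [-0.999  0.035 -0.   ] y [ 0.035  0.999 -0.   ] z [ 0. -0. -1.] op 0.149 F [ 0.6 -0.2 -1.3] g 72.8 j [-0.23  0.28 -0.29  0.99 -0.   -0.2 ]
```

Emit:
{"api": "play_rows", "payload": {"motion": [0,0,0.005,0,0,0,1,0,0,0.005,0,0,0,1,0,0,0.005,0,0,0,1,0,0,0.005,0,0,0,1,0,0,0.004,0,0,0,1,0,0,0.004,0,0,0,1,0,0,0.004,0,0,0,1,0,0,0.004,0,0,0,1], "squeeze": 20}}

```text
t: 9.72
eef_pos: [0.4577, -0.1076, 0.0649]
ee_rot: [-0.055, -3.141, 0.0]
ft_force: [-6.3, 0.6, 36.4]
opening: 0.154
gripper_force: 80.9
```

Emit:
{"api": "play_rows", "payload": {"motion": [0,0,0.003,0,0,0,1,0,0,0.002,0,0,0,1,0,0,0,0,0,0,1,0,0,0,0,0,0,1]}}

```text
t: 10.05
eef_pos: [0.4584, -0.1078, 0.0648]
ee_rot: [0.055, 3.138, -0.001]
ft_force: [-9.4, 2.7, 35.2]
opening: 0.153
gripper_force: 78.7
```

```bash
python3 - <<'E'
from h import *
st();snap('w9');st()
E
```

```text
t 10.05 p [ 0.4584 -0.1078  0.0648] x [-0.999  0.035 -0.003] y [ 0.035  0.999 -0.001] z [ 0.003 -0.001 -1.   ] op 0.153 F [-9.4  2.7 35.2] g 78.7 j [-0.23  0.33 -0.35  0.89 -0.   -0.2 ]
t 10.1 p [ 0.4584 -0.1078  0.0648] x [-0.999  0.035 -0.003] y [ 0.035  0.999 -0.001] z [ 0.003 -0.001 -1.   ] op 0.149 F [-10.9   2.6  36.1] g 78.7 j [-0.23  0.33 -0.35  0.89 -0.   -0.2 ]
```

Emit:
{"api": "play_rows", "payload": {"motion": [0,0,-0.004,0,0,0,1,0,0,0,0,0,0,0.3,0,0,0,0,0,0,0,0,0,0,0,0,0,0,0,0,0,0,0,0,0,0,0,0,0,0,0,0]}}

```text
t: 10.6
eef_pos: [0.4574, -0.1075, 0.0634]
ee_rot: [-0.055, -3.14, -0.0]
ft_force: [-1.0, 0.3, -0.0]
opening: 0.497
gripper_force: 0.0
```

Emit:
{"api": "play_rows", "payload": {"motion": [0,0,-0.02,0,0,0,0,0,0,-0.03,0,0,0,0,0,0,-0.03,0,0,0,0,0.02,0,0,0,0,0,0,0,0,0,0,0,0,0,0,0,0,0,0,0,0,0,0,0,0,0,0,0]}}

```text
t: 11.18
eef_pos: [0.4375, -0.1068, 0.1432]
ee_rot: [-0.056, -3.14, -0.001]
ft_force: [0.3, -0.1, 0.1]
opening: 0.5
gripper_force: 0.0
```

```bash
cat >> h.py <<'E'
def refine(im,C,p,ha,hz=.045,rng=.008,hb=.03):
    """local search of block pose: mean gradient across the projected top-face edges"""
    g=cv2.GaussianBlur(im,(0,0),1.0).astype(np.float32)
    gx=cv2.Sobel(g,cv2.CV_32F,1,0).__abs__().max(2) if 0 else np.abs(cv2.Sobel(g,cv2.CV_32F,1,0)).max(2)
    gy=np.abs(cv2.Sobel(g,cv2.CV_32F,0,1)).max(2)
    def sc(q):
        w=w2px(C,tf(q,rect(ha,hb,hz)));tot=0
        for i,j in((0,1),(1,3),(3,2),(2,0)):
            d=w[j]-w[i];n=np.array([-d[1],d[0]])/np.linalg.norm(d);s=np.linspace(.06,.94,40)[:,None]
            m=(w[i]+s*d).astype(np.float32)
            a=cv2.remap(gx,m[:,:1],m[:,1:],1)*abs(n[0])+cv2.remap(gy,m[:,:1],m[:,1:],1)*abs(n[1])
            tot+=np.minimum(a,150).mean()
        return -tot
    from scipy.optimize import differential_evolution as DE
    b=[(p[0]-rng,p[0]+rng),(p[1]-rng,p[1]+rng),(p[2]-.15,p[2]+.15)]
    r=DE(sc,b,seed=1,maxiter=40,popsize=12);return r.x,r.fun,sc(p)
E
python3 - <<'E'
from h import *
st();im=snap('w10');s=st()
C=load('w10')
for g in ([.473,-.105,-.03],[.465,-.105,-.03],[.455,-.105,-.03]): print(refine(im,C,g,.0375,rng=.015))
im=cv2.imread('/tmp/w2.png');C=load('w2');print(refine(im,C,[.473,-.1054,.083],.0375),refine(im,C,[.4734,.0155,-.194],.019),refine(im,C,[.603,.004,-.3],.019),refine(im,C,[.601,-.1024,-.125],.0375))
E
```

```text
t 11.18 p [ 0.4375 -0.1068  0.1432] x [-0.999  0.035  0.001] y [0.035 0.999 0.   ] z [-0.001  0.    -1.   ] op 0.5 F [ 0.3 -0.1  0.1] g 0.0 j [-0.24  0.21 -0.28  1.09  0.   -0.2 ]
t 11.23 p [ 0.4376 -0.1068  0.1431] x [-0.999  0.035  0.002] y [0.035 0.999 0.   ] z [-0.002  0.    -1.   ] op 0.5 F [ 0.  -0.2 -0.3] g 0.0 j [-0.24  0.21 -0.28  1.09  0.   -0.2 ]
(array([ 0.48799873, -0.10910424, -0.04354886]), np.float64(-299.9305611901559), np.float64(-107.4188053156395))
(array([ 0.47494235, -0.1070525 , -0.12978721]), np.float64(-244.21395901487963), np.float64(-82.22321893190234))
(array([ 0.45447929, -0.11072138,  0.10036765]), np.float64(-163.61115994556013), np.float64(-115.4441263549283))
(array([ 0.47314481, -0.10663127,  0.07947681]), np.float64(-558.5959998977262), np.float64(-479.84908176755454)) (array([ 0.47438478,  0.01662439, -0.20652307]), np.float64(-555.70987871145), np.float64(-500.7257367798947)) (array([ 0.60371354,  0.00533852, -0.36028954]), np.float64(-395.25133122229465), np.float64(-351.23984818267775)) (array([ 0.59995302, -0.10402551, -0.1233972 ]), np.float64(-584.7651746104877), np.float64(-484.26827888445814))
```

Emit:
{"api": "play_rows", "payload": {"motion": [0.0,0,-0.03,0,0,0,0,0.0,0,-0.03,0,0,0,0,-0.01,0,-0.02,0,0,0,0,0,0,0,0,0,0,0,0,0,0,0,0,0,0,0,0,0,0,0,0,0,0,0,0,0,0,0,0]}}

```text
t: 11.82
eef_pos: [0.4466, -0.1069, 0.2222]
ee_rot: [-0.055, -3.137, -0.001]
ft_force: [-0.2, 0.2, 0.6]
opening: 0.5
gripper_force: 0.0
```

```bash
python3 - <<'E'
from h import *
st();im=snap('w11');C=load('w11')
for x in (.46,.48,.5): print(refine(im,C,[x,-.108,-.03],.0375,rng=.018))
hsv=cv2.cvtColor(im,cv2.COLOR_BGR2HSV);m=cv2.inRange(hsv,(8,70,40),(25,255,255))
m=cv2.morphologyEx(m,cv2.MORPH_OPEN,np.ones((3,3)))
for c in cv2.findContours(m,0,2)[0]:
    if cv2.contourArea(c)>300: print(cv2.contourArea(c),cv2.boundingRect(c),np.round(cv2.boxPoints(cv2.minAreaRect(c))).tolist())
E
```

```text
t 11.82 p [ 0.4466 -0.1069  0.2222] x [-0.999  0.035  0.004] y [0.035 0.999 0.001] z [-0.004  0.001 -1.   ] op 0.5 F [-0.2  0.2  0.6] g 0.0 j [-0.23  0.17 -0.11  1.3   0.   -0.2 ]
(array([ 0.4685911 , -0.10910326,  0.03076375]), np.float64(-218.96378188588622), np.float64(-144.25061826485043))
(array([ 0.49596268, -0.10919907, -0.05024567]), np.float64(-403.86539378051714), np.float64(-192.7170808189117))
(array([ 0.5045953 , -0.10967527, -0.03908432]), np.float64(-532.1334656294284), np.float64(-252.3739955468999))
437.0 (465, 318, 47, 21) [[464.0, 328.0], [511.0, 317.0], [513.0, 328.0], [466.0, 340.0]]
405.0 (334, 263, 36, 25) [[330.0, 279.0], [334.0, 262.0], [373.0, 272.0], [369.0, 289.0]]
5934.0 (230, 187, 58, 135) [[226.0, 188.0], [279.0, 183.0], [292.0, 318.0], [239.0, 324.0]]
1900.5 (328, 170, 62, 48) [[323.0, 203.0], [335.0, 164.0], [392.0, 181.0], [379.0, 220.0]]
1797.0 (0, 19, 290, 19) [[-0.0, 31.0], [289.0, 19.0], [289.0, 26.0], [0.0, 39.0]]
850.0 (320, 13, 137, 12) [[320.0, 17.0], [456.0, 12.0], [456.0, 20.0], [320.0, 25.0]]
```

Emit:
{"api": "play_rows", "payload": {"motion": [-0.0195,-0.0003,0.03,0,0,0,0,-0.0195,-0.0003,0.03,0,0,0,0,-0.0191,-0.0002,0.03,0,0,0,0,0,0,0.02,0,0,0,0,0,0,0.02,0,0,0,0,0,0,0.02,0,0,0,0,0,0,0.012,0,0,0,0,0,0,0.007,0,0,0,0], "squeeze": 50}}

```text
t: 12.53
eef_pos: [0.5032, -0.1095, 0.052]
ee_rot: [-0.055, -3.135, -0.002]
ft_force: [-0.3, 0.3, 0.5]
opening: 0.495
gripper_force: 0.0
```

Emit:
{"api": "play_rows", "payload": {"motion": [0,0,0,0,0,0,0,0,0,0,0,0,0,0,0,0,0,0,0,0,0,0,0,0,0,0,0,0]}}

```text
t: 12.87
eef_pos: [0.5067, -0.1103, 0.0562]
ee_rot: [0.055, 3.139, -0.001]
ft_force: [-1.0, -0.3, -0.1]
opening: 0.495
gripper_force: 0.0
```

Emit:
{"api": "play_rows", "payload": {"motion": [0,0,0,0,0,0,1,0,0,0,0,0,0,1,0,0,0,0,0,0,1,0,0,0,0,0,0,1,0,0,0,0,0,0,1]}}

```text
t: 13.28
eef_pos: [0.5062, -0.11, 0.0557]
ee_rot: [0.055, 3.14, -0.0]
ft_force: [-0.6, 0.3, 3.9]
opening: 0.148
gripper_force: 54.8
```

Emit:
{"api": "play_rows", "payload": {"motion": [0,0,-0.015,0,0,0,1,0,0,-0.025,0,0,0,1,0,0,-0.03,0,0,0,1,0,0,-0.03,0,0,0,1,0,0,-0.02,0,0,0,1,0,0,0,0,0,0,1]}}

```text
t: 13.78
eef_pos: [0.5086, -0.1108, 0.1797]
ee_rot: [0.055, 3.133, -0.003]
ft_force: [1.4, -0.2, -0.7]
opening: 0.151
gripper_force: 54.1
```

```bash
python3 - <<'E'
from h import *
go([.461,.1695,.165],88)
E
```

```text
t 13.78 p [ 0.5086 -0.1108  0.1797] x [-0.999  0.035 -0.009] y [ 0.035  0.999 -0.002] z [ 0.008 -0.002 -1.   ] op 0.151 F [ 1.4 -0.2 -0.7] g 54.1 j [-0.21  0.3  -0.05  1.21 -0.   -0.18]
shift mm [ 57.6 278.4  13.8]
turn deg [-0.09  0.49 -0.03]
```

Emit:
{"api": "play_rows", "payload": {"motion": [0.0072,0.035,0,0,0,0,1,0.0072,0.035,0,0,0,0,1,0.0072,0.035,0,0,0,0,1,0.0072,0.035,0,0,0,0,1,0.0072,0.035,0,0,0,0,1,0.0072,0.035,0,0,0,0,1,0.0072,0.035,0,0,0,0,1,0.0072,0.035,0,0,0,0,1]}}

```text
t: 14.45
eef_pos: [0.4567, 0.173, 0.1736]
ee_rot: [-0.056, -3.139, 0.002]
ft_force: [0.1, -0.8, -1.4]
opening: 0.152
gripper_force: 54.0
```

Emit:
{"api": "play_rows", "payload": {"motion": [0,0,0.01,0,0,0,1,0,0,0.01,0,0,0,1,0,0,0,0,0,0,1,0,0,0,0,0,0,1,0,0,0,0,0,0,1,0,0,0,0,0,0,1,0,0,0,0,0,0,1]}}

```text
t: 15.03
eef_pos: [0.4587, 0.1709, 0.1555]
ee_rot: [0.058, 3.14, 0.0]
ft_force: [0.0, -0.5, -0.8]
opening: 0.154
gripper_force: 54.0
```

```bash
python3 - <<'E'
from h import *
go([.460,.170,.120],88)
E
```

```text
t 15.03 p [0.4587 0.1709 0.1555] x [-0.999  0.037 -0.001] y [0.037 0.999 0.   ] z [ 0.001  0.    -1.   ] op 0.154 F [ 0.  -0.5 -0.8] g 54.0 j [ 0.36  0.27 -0.16  1.14 -0.    0.39]
shift mm [-1.3 -0.9 35.5]
turn deg [ 0.02  0.04 -0.13]
```

Emit:
{"api": "play_rows", "payload": {"motion": [0,-0.001,0.012,0,0,0,1,0,0,0.012,0,0,0,1,0,0,0.01,0,0,0,1,0,0,0,0,0,0,1,0,0,0,0,0,0,1,0,0,0,0,0,0,1,0,0,0,0,0,0,1]}}

```text
t: 15.62
eef_pos: [0.4587, 0.171, 0.1219]
ee_rot: [0.056, 3.14, 0.001]
ft_force: [0.1, 0.4, -1.1]
opening: 0.153
gripper_force: 54.1
```

```bash
python3 - <<'E'
from h import *
st()
E
```

```text
t 15.62 p [0.4587 0.171  0.1219] x [-0.999  0.035 -0.001] y [0.035 0.999 0.001] z [ 0.001  0.001 -1.   ] op 0.153 F [ 0.1  0.4 -1.1] g 54.1 j [ 0.36  0.3  -0.22  1.05  0.    0.39]
```

Emit:
{"api": "play_rows", "payload": {"motion": [-0.002,0,0,0,0,0,1,-0.002,0,0,0,0,0,1,0,0,0,0,0,0,1,0,0,0,0,0,0,1]}}

```text
t: 15.95
eef_pos: [0.4624, 0.1707, 0.1213]
ee_rot: [0.055, 3.141, 0.0]
ft_force: [-0.9, 0.5, -1.2]
opening: 0.152
gripper_force: 54.1
```

Emit:
{"api": "play_rows", "payload": {"motion": [-0.0015,0,0,0,0,0,1,0,0,0,0,0,0,1,0,0,0,0,0,0,1]}}

```text
t: 16.2
eef_pos: [0.4636, 0.1706, 0.1211]
ee_rot: [-0.056, -3.141, 0.0]
ft_force: [0.6, -0.2, -0.4]
opening: 0.15
gripper_force: 54.1
```

Emit:
{"api": "play_rows", "payload": {"motion": [-0.0015,0,0,0,0,0,1,0,0,0,0,0,0,1,0,0,0,0,0,0,1]}}

```text
t: 16.45
eef_pos: [0.4651, 0.1706, 0.1211]
ee_rot: [0.055, 3.141, -0.0]
ft_force: [-0.2, 0.6, -1.3]
opening: 0.155
gripper_force: 54.1
```

Emit:
{"api": "play_rows", "payload": {"motion": [0,0,0.003,0,0,0,1,0,0,0.003,0,0,0,1,0,0,0.003,0,0,0,1,0,0,0.003,0,0,0,1,0,0,0,0,0,0,1,0,0,0,0,0,0,1]}}

```text
t: 16.95
eef_pos: [0.4647, 0.1704, 0.1087]
ee_rot: [-0.055, -3.14, 0.001]
ft_force: [0.6, 0.1, -0.3]
opening: 0.153
gripper_force: 54.1
```

Emit:
{"api": "play_rows", "payload": {"motion": [0,0,0.003,0,0,0,1,0,0,0.003,0,0,0,1,0,0,0.003,0,0,0,1,0,0,0,0,0,0,1,0,0,0,0,0,0,1]}}

```text
t: 17.37
eef_pos: [0.4648, 0.1704, 0.0998]
ee_rot: [-0.055, -3.14, 0.0]
ft_force: [-0.1, -0.9, -1.7]
opening: 0.153
gripper_force: 54.1
```

Emit:
{"api": "play_rows", "payload": {"motion": [0,0,0.003,0,0,0,1,0,0,0.003,0,0,0,1,0,0,0.003,0,0,0,1,0,0,0.003,0,0,0,1,0,0,0.001,0,0,0,1,0,0,0,0,0,0,1,0,0,0,0,0,0,1]}}

```text
t: 17.95
eef_pos: [0.465, 0.1705, 0.087]
ee_rot: [-0.055, -3.141, 0.0]
ft_force: [-0.5, 0.4, -0.2]
opening: 0.151
gripper_force: 54.1
```

Emit:
{"api": "play_rows", "payload": {"motion": [0,0,0,0,0,0,0.3,0,0,0,0,0,0,0.3,0,0,0,0,0,0,0.3,0,0,0,0,0,0,0.3]}}

```text
t: 18.28
eef_pos: [0.4653, 0.1706, 0.0874]
ee_rot: [0.056, 3.14, 0.0]
ft_force: [0.0, 0.4, 0.4]
opening: 0.347
gripper_force: 0.0
```

Emit:
{"api": "play_rows", "payload": {"motion": [0,0,-0.01,0,0,0,0.3,0,0,-0.02,0,0,0,0.3,0,0,-0.03,0,0,0,0.3,0,0,-0.03,0,0,0,0.3,0,0,-0.03,0,0,0,0,0,0,-0.03,0,0,0,0,-0.02,0,0,0,0,0,0]}}

```text
t: 18.87
eef_pos: [0.4859, 0.171, 0.2453]
ee_rot: [0.053, 3.131, 0.007]
ft_force: [1.0, 0.5, 0.2]
opening: 0.501
gripper_force: 0.0
```

```bash
python3 - <<'E'
from h import *
st();im=snap('w12');C=load('w12')
print(refine(im,C,[.4632,.1705,-.037],.0375,hz=.075))
p,f,_=refine(im,C,[.4632,.1705,-.037],.0375,hz=.075)
go([.5995,-.104,.20],90-7.1)
E
```

```text
t 18.87 p [0.4859 0.171  0.2453] x [-0.999  0.034 -0.01 ] y [0.034 0.999 0.004] z [ 0.01   0.004 -1.   ] op 0.501 F [1.  0.5 0.2] g 0.0 j [0.34 0.26 0.06 1.37 0.   0.37]
(array([ 0.46083154,  0.16278518, -0.04730592]), np.float64(-536.4332984257858), np.float64(-384.8469870119987))
t 18.92 p [0.4902 0.1707 0.2422] x [-0.999  0.035 -0.012] y [0.035 0.999 0.003] z [ 0.012  0.003 -1.   ] op 0.498 F [ 5.5  0.1 -0. ] g 0.0 j [ 0.34  0.26  0.06  1.36 -0.    0.37]
shift mm [-118.4 -270.8   42.7]
turn deg [0.23 0.66 5.07]
```

Emit:
{"api": "play_rows", "payload": {"motion": [-0.0087,-0.034,0.002,0,0,0,0,-0.0087,-0.034,0.002,0,0,0,0,-0.0087,-0.034,0.002,0,0,0,0,-0.0087,-0.034,0.002,0,0,0,0,-0.0087,-0.034,0.002,0,0,0,0,-0.0087,-0.034,0.002,0,0,0,0,-0.0087,-0.034,0.002,0,0,0,0,-0.0087,-0.034,0.002,0,0,5,0]}}

```text
t: 19.58
eef_pos: [0.545, -0.1062, 0.2216]
ee_rot: [0.195, 3.135, 0.0]
ft_force: [0.4, 0.3, 0.1]
opening: 0.501
gripper_force: 0.0
```

Emit:
{"api": "play_rows", "payload": {"motion": [0,0,0,0,0,0,0,0,0,0,0,0,0,0,0,0,0,0,0,0,0,0,0,0,0,0,0,0,0,0,0,0,0,0,0]}}

```text
t: 20.0
eef_pos: [0.5449, -0.1031, 0.2214]
ee_rot: [0.189, 3.136, 0.0]
ft_force: [0.7, -0.1, 0.0]
opening: 0.503
gripper_force: 0.0
```

```bash
python3 - <<'E'
from h import *
st();im=snap('w13');C=load('w13')
p,f,g=refine(im,C,[.600,-.104,-.123],.0375,rng=.015);print(p,f,g)
go([p[0],p[1],.054],90+np.degrees(p[2]))
E
```

```text
t 20.0 p [ 0.5449 -0.1031  0.2214] x [-0.993  0.12  -0.   ] y [0.12  0.993 0.   ] z [ 0.  0. -1.] op 0.503 F [ 0.7 -0.1  0. ] g 0.0 j [-0.19  0.35  0.13  1.35  0.   -0.07]
[ 0.60040493 -0.10435575 -0.12206908] -552.2877463393079 -543.833159225529
t 20.05 p [ 0.5449 -0.1031  0.2215] x [-0.993  0.12  -0.   ] y [0.12  0.993 0.   ] z [ 0.  0. -1.] op 0.497 F [ 0.4 -0.9  0.5] g 0.0 j [-0.19  0.35  0.13  1.35  0.   -0.07]
shift mm [-55.2   5.4 167.5]
turn deg [0.   0.02 0.1 ]
```

Emit:
{"api": "play_rows", "payload": {"motion": [-0.0184,0.0018,0.03,0,0,0,0,-0.0184,0.0018,0.03,0,0,0,0,-0.0184,0.0018,0.03,0,0,0,0,0,0,0.02,0,0,0,0,0,0,0.02,0,0,0,0,0,0,0.02,0,0,0,0,0,0,0.012,0,0,0,0,0,0,0.006,0,0,0,0]}}

```text
t: 20.72
eef_pos: [0.5989, -0.1044, 0.0508]
ee_rot: [-0.189, -3.132, -0.001]
ft_force: [-0.6, 0.6, -0.6]
opening: 0.497
gripper_force: 0.0
```

Emit:
{"api": "play_rows", "payload": {"motion": [0,0,0,0,0,0,0,0,0,0,0,0,0,0,0,0,0,0,0,0,0,0,0,0,0,0,0,0]}}

```text
t: 21.05
eef_pos: [0.6015, -0.1059, 0.0547]
ee_rot: [0.192, 3.133, -0.0]
ft_force: [-0.5, -0.1, -0.3]
opening: 0.499
gripper_force: 0.0
```

Emit:
{"api": "play_rows", "payload": {"motion": [0,0,0,0,0,0,1,0,0,0,0,0,0,1,0,0,0,0,0,0,1,0,0,0,0,0,0,1,0,0,0,0,0,0,1]}}

```text
t: 21.47
eef_pos: [0.6007, -0.1058, 0.0536]
ee_rot: [0.192, 3.135, 0.0]
ft_force: [-0.5, 0.1, 1.9]
opening: 0.155
gripper_force: 53.9
```

Emit:
{"api": "play_rows", "payload": {"motion": [0,0,-0.015,0,0,0,1,0,0,-0.025,0,0,0,1,0,0,-0.03,0,0,0,1,0,0,-0.03,0,0,0,1,0,0,-0.03,0,0,0,1,0,0,-0.01,0,0,0,1,0,0,0,0,0,0,1]}}

```text
t: 22.05
eef_pos: [0.6024, -0.1063, 0.1964]
ee_rot: [0.192, 3.129, -0.001]
ft_force: [-0.4, 0.5, -1.6]
opening: 0.154
gripper_force: 53.4
```

```bash
python3 - <<'E'
from h import *
go([.467,.320,.19],88)
E
```

```text
t 22.05 p [ 0.6024 -0.1063  0.1964] x [-0.992  0.122 -0.007] y [ 0.122  0.992 -0.   ] z [ 0.007 -0.001 -1.   ] op 0.154 F [-0.4  0.5 -1.6] g 53.4 j [-0.17  0.47  0.25  1.34 -0.   -0.05]
shift mm [186.6 406.5   4.9]
turn deg [-0.04  0.38 -5.03]
```

```bash
python3 - <<'E'
from h import *
im=cv2.imread('/tmp/w3.png');C=load('w3')
print(refine(im,C,[.503,.2788,-.04],.079,.056,.008,.1525))
print(refine(im,C,[.503,.2788,-.04],.077,.056,.008,.1505))
E
```

```text
(array([ 0.50329079,  0.28238182, -0.04699209]), np.float64(-280.9897728975875), np.float64(-274.6673734316794))
(array([ 0.50485933,  0.2801362 , -0.04837059]), np.float64(-326.9106319371299), np.float64(-217.68281332393713))
```

Emit:
{"api": "play_rows", "payload": {"motion": [0.018,0.04,0,0,0,0,1,0.018,0.04,0,0,0,0,1,0.018,0.04,0,0,0,0,1,0.018,0.04,0,0,0,0,1,0.018,0.04,0,0,0,0,1,0.018,0.04,0,0,0,0,1,0.018,0.04,0,0,0,0,1,0.018,0.04,0,0,0,0,1]}}

```text
t: 22.72
eef_pos: [0.4995, 0.2137, 0.1903]
ee_rot: [-0.193, -3.132, 0.003]
ft_force: [1.0, 0.3, -1.1]
opening: 0.155
gripper_force: 53.3
```

Emit:
{"api": "play_rows", "payload": {"motion": [0.018,0.04,0,0,0,0,1,0.018,0.04,0,0,0,0,1,0.0036,0.006,0.015,0,0,-5,1,0,0,0.015,0,0,0,1,0,0,0,0,0,0,1,0,0,0,0,0,0,1,0,0,0,0,0,0,1,0,0,0,0,0,0,1]}}

```text
t: 23.38
eef_pos: [0.4749, 0.298, 0.1634]
ee_rot: [0.058, 3.141, 0.0]
ft_force: [-0.6, 1.0, -0.9]
opening: 0.154
gripper_force: 53.3
```

```bash
python3 - <<'E'
from h import *
st();im=snap('w14');cv2.imwrite('pics/w14.png',crop(im,110,80,386,280,2.9))
go([.4662,.3203,.12],88)
E
```

```text
t 23.38 p [0.4749 0.298  0.1634] x [-0.999  0.037 -0.   ] y [0.037 0.999 0.   ] z [ 0.  0. -1.] op 0.154 F [-0.6  1.  -0.9] g 53.3 j [ 0.56  0.4   0.04  1.22 -0.    0.6 ]
t 23.43 p [0.4751 0.2981 0.1637] x [-0.999  0.037 -0.001] y [0.037 0.999 0.001] z [ 0.001  0.001 -1.   ] op 0.151 F [ 0.  -0.7 -0.7] g 53.3 j [ 0.56  0.4   0.04  1.22 -0.    0.6 ]
shift mm [ 9.8 21.8 43.7]
turn deg [ 0.04  0.06 -0.11]
```

View pics/w14.png

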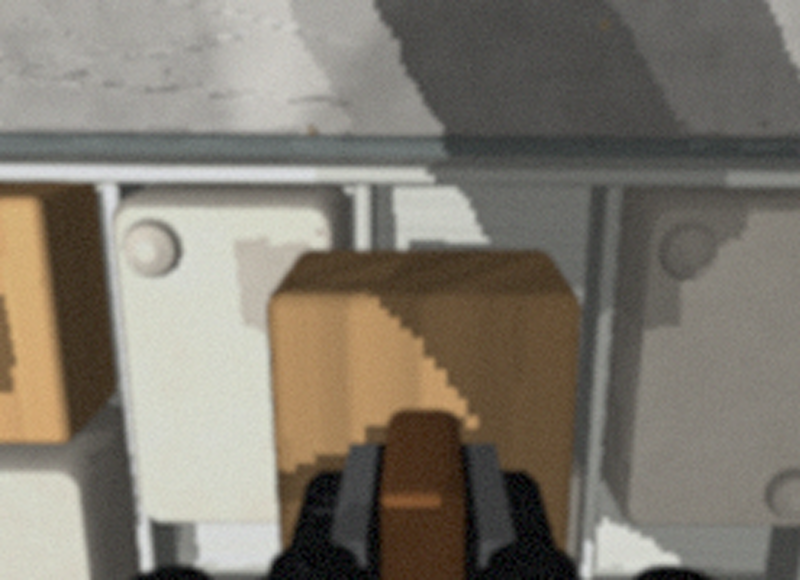

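```bash
python3 - <<'E'
from h import *
C=load('w14');U=lambda u:np.array(u,float)/2.9+[110,80]
tz=.1637-.0536
for n,u,z in [('blk top L',(272,295),tz+.045),('blk top R',(578,295),tz+.045),('blk bot L',(303,254),tz),('blk bot R',(546,256),tz),
('rim in L',(130,180),.056),('rim in',(400,182),.056),('rim in R',(700,186),.056),('rim out',(130,161),.056),('rim out',(400,164),.056),('rim out',(700,170),.056),('div L',(362,190),.056),('div R',(598,190),.056),('thick1 near top',(30,190),.075),('thick1 far top',(40,443),.075)]:
    print(n,np.round(px2w(C,U(u),z)*1000,1))
E
```

```text
blk top L [436.9 271.7 155.1]
blk top R [439.  328.2 155.1]
blk bot L [438.5 271.2 110.1]
blk bot R [441.1 328.7 110.1]
rim in L [425.4 213.9  56. ]
rim in [428.9 293.3  56. ]
rim in R [433.4 381.7  56. ]
rim out [419.9 214.6  56. ]
rim out [423.7 293.5  56. ]
rim out [428.7 381.4  56. ]
div L [430.9 282.   56. ]
div R [433.5 351.7  56. ]
thick1 near top [425.1 192.8  75. ]
thick1 far top [500.  182.8  75. ]
```

Emit:
{"api": "play_rows", "payload": {"motion": [0.005,0.0193,0,0,0,0.6,1,0,0,0.01,0,0,0,1,0,0,0.01,0,0,0,1,0,0,0.01,0,0,0,1,0,0,0,0,0,0,1,0,0,0,0,0,0,1,0,0,0,0,0,0,1,0,0,0,0,0,0,1]}}

```text
t: 24.1
eef_pos: [0.4705, 0.3179, 0.1336]
ee_rot: [0.073, 3.14, 0.001]
ft_force: [0.5, 0.2, -0.8]
opening: 0.149
gripper_force: 53.3
```

```bash
python3 - <<'E'
from h import *
go([.4706,.3175,.1],87.3)
E
```

```text
t 24.1 p [0.4705 0.3179 0.1336] x [-0.999  0.046 -0.001] y [0.046 0.999 0.   ] z [ 0.001  0.    -1.   ] op 0.149 F [ 0.5  0.2 -0.8] g 53.3 j [ 0.59  0.43  0.02  1.16 -0.    0.64]
shift mm [-0.1 -0.4 33.6]
turn deg [0.02 0.04 0.05]
```

Descend in slow stages; force tells if an edge catches.

Emit:
{"api": "play_rows", "payload": {"motion": [0,0,0.004,0,0,0,1,0,0,0.004,0,0,0,1,0,0,0.004,0,0,0,1,0,0,0.003,0,0,0,1,0,0,0.003,0,0,0,1,0,0,0.003,0,0,0,1,0,0,0,0,0,0,1,0,0,0,0,0,0,1]}}

```text
t: 24.77
eef_pos: [0.4699, 0.3179, 0.1118]
ee_rot: [-0.072, -3.14, 0.001]
ft_force: [0.9, -0.6, -1.5]
opening: 0.152
gripper_force: 53.3
```

Emit:
{"api": "play_rows", "payload": {"motion": [0,0,0.003,0,0,0,1,0,0,0.003,0,0,0,1,0,0,0,0,0,0,1,0,0,0,0,0,0,1]}}

```text
t: 25.1
eef_pos: [0.4698, 0.3179, 0.1058]
ee_rot: [-0.072, -3.14, 0.001]
ft_force: [0.2, -0.1, -2.5]
opening: 0.153
gripper_force: 53.3
```

Emit:
{"api": "play_rows", "payload": {"motion": [0,0,0.003,0,0,0,1,0,0,0.003,0,0,0,1,0,0,0.003,0,0,0,1,0,0,0.003,0,0,0,1,0,0,0.003,0,0,0,1,0,0,0.003,0,0,0,1,0,0,0.002,0,0,0,1,0,0,0,0,0,0,1]}}

```text
t: 25.77
eef_pos: [0.4697, 0.3178, 0.0854]
ee_rot: [-0.072, -3.14, 0.001]
ft_force: [-0.2, 0.2, -2.0]
opening: 0.156
gripper_force: 53.3
```

Emit:
{"api": "play_rows", "payload": {"motion": [0,0,0,0,0,0,1,0,0,0,0,0,0,0.3,0,0,0,0,0,0,0.3,0,0,0,0,0,0,0.3,0,0,0,0,0,0,0.3]}}

```text
t: 26.18
eef_pos: [0.4703, 0.3182, 0.0865]
ee_rot: [0.072, 3.14, 0.001]
ft_force: [-0.8, 0.5, 0.1]
opening: 0.349
gripper_force: 0.0
```

Emit:
{"api": "play_rows", "payload": {"motion": [0,0,-0.01,0,0,0,0.3,0,0,-0.02,0,0,0,0.3,0,0,-0.03,0,0,0,0.3,0,0,-0.03,0,0,0,0.3,0,0,-0.03,0,0,0,0,0,0,-0.02,0,0,0,0]}}

```text
t: 26.68
eef_pos: [0.4709, 0.3186, 0.2305]
ee_rot: [0.072, 3.137, 0.005]
ft_force: [0.9, 0.5, -0.5]
opening: 0.504
gripper_force: 0.0
```

```bash
python3 - <<'E'
from h import *
go([.56,.005,.22],90-18)
E
```

```text
t 26.68 p [0.4709 0.3186 0.2305] x [-0.999  0.046 -0.004] y [0.046 0.999 0.003] z [ 0.004  0.003 -1.   ] op 0.504 F [ 0.9  0.5 -0.5] g 0.0 j [0.59 0.37 0.19 1.38 0.   0.64]
shift mm [-103.4 -309.2   10. ]
turn deg [ 0.2   0.2  15.38]
```

Emit:
{"api": "play_rows", "payload": {"motion": [-0.013,-0.0386,0.001,0,0,0,0,-0.013,-0.0386,0.001,0,0,0,0,-0.013,-0.0386,0.001,0,0,0,0,-0.013,-0.0386,0.001,0,0,0,0,-0.013,-0.0386,0.001,0,0,0,0,-0.013,-0.0386,0.001,0,0,0,0,-0.013,-0.0386,0.001,0,0,0,0,-0.013,-0.0386,0.001,0,0,5.1,0]}}

```text
t: 27.35
eef_pos: [0.5601, 0.0028, 0.2193]
ee_rot: [0.214, 3.133, 0.0]
ft_force: [0.5, 0.5, -0.8]
opening: 0.498
gripper_force: 0.0
```

Emit:
{"api": "play_rows", "payload": {"motion": [0,0,0,0,0,5.1,0,0,0,0,0,0,5.1,0,0,0,0,0,0,0,0,0,0,0,0,0,0,0,0,0,0,0,0,0,0,0,0,0,0,0,0,0]}}

```text
t: 27.85
eef_pos: [0.5597, 0.0054, 0.2185]
ee_rot: [0.486, 3.103, 0.0]
ft_force: [-0.0, -0.7, -0.5]
opening: 0.498
gripper_force: 0.0
```

```bash
python3 - <<'E'
from h import *
st();im=snap('w15');C=load('w15')
for y in (-.3,-.38):
    p,f,g=refine(im,C,[.603,.005,y],.019,rng=.015);print(p,f,g)
go([p[0],p[1],.054],90+np.degrees(p[2]))
hsv=cv2.cvtColor(im,cv2.COLOR_BGR2HSV);m=cv2.inRange(hsv,(8,70,30),(25,255,255))
for c in cv2.findContours(m,0,2)[0]:
    if cv2.contourArea(c)>300: print(cv2.contourArea(c),np.round(cv2.boxPoints(cv2.minAreaRect(c))).tolist())
E
```

```text
t 27.85 p [0.5597 0.0054 0.2185] x [-0.952  0.305 -0.   ] y [0.305 0.952 0.   ] z [ 0. -0. -1.] op 0.498 F [-0.  -0.7 -0.5] g 0.0 j [ 0.01  0.36  0.14  1.35 -0.    0.32]
[ 0.60330871  0.00593215 -0.33441323] -467.64298665298554 -408.6422844878532
[ 0.60330371  0.00587723 -0.33299021] -467.63432704165916 -406.77719118659877
t 27.9 p [0.5597 0.0055 0.2184] x [-0.952  0.306 -0.   ] y [0.306 0.952 0.   ] z [ 0.  0. -1.] op 0.502 F [ 0.6 -0.1  0.7] g 0.0 j [0.01 0.36 0.14 1.35 0.   0.32]
shift mm [-41.3  13.7 164.4]
turn deg [0.01 0.02 1.28]
402.0 [[375.0, 254.0], [398.0, 241.0], [407.0, 256.0], [385.0, 270.0]]
1895.0 [[243.0, 188.0], [293.0, 188.0], [293.0, 235.0], [243.0, 235.0]]
952.5 [[425.0, 230.0], [510.0, 181.0], [516.0, 191.0], [431.0, 240.0]]
2025.0 [[210.0, 80.0], [267.0, 74.0], [271.0, 111.0], [215.0, 118.0]]
5484.5 [[345.0, 0.0], [422.0, -6.0], [429.0, 76.0], [352.0, 83.0]]
```

Emit:
{"api": "play_rows", "payload": {"motion": [-0.0138,0.0046,0.03,0,0,0,0,-0.0138,0.0046,0.03,0,0,0,0,-0.0138,0.0045,0.03,0,0,1.3,0,0,0,0.02,0,0,0,0,0,0,0.02,0,0,0,0,0,0,0.02,0,0,0,0,0,0,0.01,0,0,0,0,0,0,0.005,0,0,0,0]}}

```text
t: 28.57
eef_pos: [0.602, 0.0056, 0.0511]
ee_rot: [-0.522, -3.094, 0.001]
ft_force: [-0.2, 0.3, 0.0]
opening: 0.497
gripper_force: 0.0
```

Emit:
{"api": "play_rows", "payload": {"motion": [0,0,0,0,0,0,0,0,0,0,0,0,0,0,0,0,0,0,0,0,0,0,0,0,0,0,0,0]}}

```text
t: 28.9
eef_pos: [0.6045, 0.0051, 0.0547]
ee_rot: [0.524, 3.095, 0.001]
ft_force: [-0.6, -0.7, 0.7]
opening: 0.501
gripper_force: 0.0
```

Emit:
{"api": "play_rows", "payload": {"motion": [0,0,0,0,0,0,1,0,0,0,0,0,0,1,0,0,0,0,0,0,1,0,0,0,0,0,0,1,0,0,0,0,0,0,1]}}

```text
t: 29.32
eef_pos: [0.6037, 0.0051, 0.0536]
ee_rot: [0.524, 3.097, 0.0]
ft_force: [-0.2, 1.4, 2.7]
opening: 0.154
gripper_force: 53.9
```

Emit:
{"api": "play_rows", "payload": {"motion": [0,0,-0.015,0,0,0,1,0,0,-0.025,0,0,0,1,0,0,-0.03,0,0,0,1,0,0,-0.03,0,0,0,1,0,0,-0.03,0,0,0,1,0,0,-0.01,0,0,0,1,0,0,0,0,0,0,1]}}

```text
t: 29.9
eef_pos: [0.6055, 0.0051, 0.1966]
ee_rot: [0.523, 3.091, 0.002]
ft_force: [0.3, 0.5, -1.5]
opening: 0.154
gripper_force: 53.4
```

```bash
python3 - <<'E'
from h import *
# tray pose consistent with placed thick1 block centre (.4634,.1705) at tray (-.0348,-.1125), yaw -.047
a=-.047;c,s=np.cos(a),np.sin(a);q=np.array([-.0348,-.1125]);o=np.array([.4634,.1715])-[c*q[0]-s*q[1],s*q[0]+c*q[1]];print(o)
for n,q in (('half2',(.0525,-.0375,0)),('half1',(.0525,.1125,0)),('plug1',(-.0348,.0375,0))): print(n,tf([*o,a],[q]))
t=tf([*o,a],[(.0525,-.0375,0)])[0];go([t[0],t[1],.19],87.3)
E
```

```text
[0.50344712 0.28224077]
half2 [[0.5541273  0.24231559 0.        ]]
half1 [[0.5611747  0.39214994 0.        ]]
plug1 [[0.4704474  0.32133436 0.        ]]
t 29.9 p [0.6055 0.0051 0.1966] x [-0.944  0.329 -0.007] y [0.329 0.944 0.002] z [ 0.007  0.    -1.   ] op 0.154 F [ 0.3  0.5 -1.5] g 53.4 j [ 0.01  0.46  0.23  1.34 -0.    0.34]
shift mm [126.6 207.1   6.3]
turn deg [  0.08   0.39 -16.52]
```

Emit:
{"api": "play_rows", "payload": {"motion": [0.0156,0.0259,0,0,0,0,1,0.0156,0.0259,0,0,0,0,1,0.0156,0.0259,0,0,0,0,1,0.0156,0.0259,0,0,0,0,1,0.0156,0.0259,0,0,0,0,1,0.0156,0.0259,0,0,0,0,1,0.0156,0.0259,0,0,0,0,1,0.0156,0.0256,0,0,0,-5.5,1]}}

```text
t: 30.57
eef_pos: [0.552, 0.2424, 0.1902]
ee_rot: [-0.372, -3.116, 0.004]
ft_force: [0.6, 0.3, -0.5]
opening: 0.153
gripper_force: 53.3
```

Emit:
{"api": "play_rows", "payload": {"motion": [0,0,0.01,0,0,-5.5,1,0,0,0.01,0,0,-5.5,1,0,0,0.01,0,0,0,1,0,0,0,0,0,0,1,0,0,0,0,0,0,1,0,0,0,0,0,0,1,0,0,0,0,0,0,1]}}

```text
t: 31.15
eef_pos: [0.5542, 0.2412, 0.1635]
ee_rot: [0.077, 3.14, 0.001]
ft_force: [-0.3, 0.0, -1.0]
opening: 0.156
gripper_force: 53.4
```

```bash
python3 - <<'E'
from h import *
go([.557,.241,.12],87.3);snap('w16')
E
```

```text
t 31.15 p [0.5542 0.2412 0.1635] x [-0.999  0.049 -0.001] y [0.049 0.999 0.   ] z [ 0.001  0.    -1.   ] op 0.156 F [-0.3  0.  -1. ] g 53.4 j [0.41 0.48 0.18 1.27 0.   0.46]
shift mm [-2.8 -0.1 43.5]
turn deg [ 0.02  0.04 -0.12]
```

Emit:
{"api": "play_rows", "payload": {"motion": [-0.0028,0,0.01,0,0,0,1,0,0,0.01,0,0,0,1,0,0,0.01,0,0,0,1,0,0,0.01,0,0,0,1,0,0,0.004,0,0,0,1,0,0,0,0,0,0,1,0,0,0,0,0,0,1,0,0,0,0,0,0,1]}}

```text
t: 31.87
eef_pos: [0.5568, 0.2416, 0.1194]
ee_rot: [0.074, 3.14, 0.0]
ft_force: [-0.3, -0.1, -0.9]
opening: 0.152
gripper_force: 53.4
```

Emit:
{"api": "play_rows", "payload": {"motion": [0.002,0,0,0,0,0,1,0,0,0,0,0,0,1,0,0,0,0,0,0,1]}}

```text
t: 32.12
eef_pos: [0.5546, 0.2417, 0.1197]
ee_rot: [0.074, 3.14, 0.001]
ft_force: [0.3, -0.3, -0.3]
opening: 0.158
gripper_force: 53.4
```

Emit:
{"api": "play_rows", "payload": {"motion": [0.0015,0,0,0,0,0,1,0,0,0,0,0,0,1,0,0,0,0,0,0,1]}}

```text
t: 32.37
eef_pos: [0.5529, 0.2416, 0.1192]
ee_rot: [0.075, 3.141, 0.0]
ft_force: [-0.4, 0.1, -0.5]
opening: 0.158
gripper_force: 53.4
```

Emit:
{"api": "play_rows", "payload": {"motion": [-0.0008,0,0.003,0,0,0,1,0,0,0.003,0,0,0,1,0,0,0.003,0,0,0,1,0,0,0.003,0,0,0,1,0,0,0.003,0,0,0,1,0,0,0,0,0,0,1,0,0,0,0,0,0,1]}}

```text
t: 32.95
eef_pos: [0.5535, 0.2414, 0.1037]
ee_rot: [-0.075, -3.14, 0.001]
ft_force: [0.3, 0.1, -0.8]
opening: 0.152
gripper_force: 53.4
```

Emit:
{"api": "play_rows", "payload": {"motion": [0,0,0.003,0,0,0,1,0,0,0.003,0,0,0,1,0,0,0,0,0,0,1,0,0,0,0,0,0,1]}}

```text
t: 33.28
eef_pos: [0.5536, 0.2414, 0.0978]
ee_rot: [-0.075, -3.14, 0.0]
ft_force: [0.4, 0.5, -0.6]
opening: 0.151
gripper_force: 53.4
```

Inside without contact; finish, release, and go look at thinB.

Emit:
{"api": "play_rows", "payload": {"motion": [0,0,0.003,0,0,0,1,0,0,0.003,0,0,0,1,0,0,0.003,0,0,0,1,0,0,0.003,0,0,0,1,0,0,0.001,0,0,0,1,0,0,0,0,0,0,1,0,0,0,0,0,0,1]}}

```text
t: 33.87
eef_pos: [0.5537, 0.2415, 0.085]
ee_rot: [-0.075, -3.14, 0.0]
ft_force: [-0.4, -0.4, -0.5]
opening: 0.153
gripper_force: 53.4
```

Emit:
{"api": "play_rows", "payload": {"motion": [0,0,0,0,0,0,1,0,0,0,0,0,0,0.3,0,0,0,0,0,0,0.3,0,0,0,0,0,0,0.3,0,0,0,0,0,0,0.3]}}

```text
t: 34.28
eef_pos: [0.5539, 0.2416, 0.0854]
ee_rot: [0.075, 3.14, 0.0]
ft_force: [-1.0, -0.0, 0.2]
opening: 0.353
gripper_force: 0.0
```

Emit:
{"api": "play_rows", "payload": {"motion": [0,0,-0.01,0,0,0,0.3,0,0,-0.02,0,0,0,0.3,0,0,-0.03,0,0,0,0.3,0,0,-0.03,0,0,0,0.3,0,0,-0.03,0,0,0,0,0,0,-0.02,0,0,0,0]}}

```text
t: 34.78
eef_pos: [0.5547, 0.2419, 0.2296]
ee_rot: [0.074, 3.136, 0.003]
ft_force: [1.0, 0.3, -0.2]
opening: 0.504
gripper_force: 0.0
```

```bash
python3 - <<'E'
from h import *
go([.435,.015,.22],90-11.5)
E
```

```text
t 34.78 p [0.5547 0.2419 0.2296] x [-0.999  0.047 -0.004] y [0.047 0.999 0.002] z [ 0.005  0.002 -1.   ] op 0.504 F [ 1.   0.3 -0.2] g 0.0 j [ 0.41  0.45  0.3   1.42 -0.    0.46]
shift mm [ 108.8 -232.4    8.6]
turn deg [0.14 0.24 8.78]
```

Emit:
{"api": "play_rows", "payload": {"motion": [0.0155,-0.0332,0.001,0,0,0,0,0.0155,-0.0332,0.001,0,0,0,0,0.0155,-0.0332,0.001,0,0,0,0,0.0155,-0.0332,0.001,0,0,0,0,0.0155,-0.0332,0.001,0,0,0,0,0.0155,-0.0332,0.001,0,0,0,0,0.0155,-0.0332,0.001,0,0,4.4,0,0,0,0,0,0,4.4,0]}}

```text
t: 35.45
eef_pos: [0.4309, 0.0103, 0.2189]
ee_rot: [-0.33, -3.123, 0.004]
ft_force: [-0.2, 0.7, -0.1]
opening: 0.497
gripper_force: 0.0
```

Emit:
{"api": "play_rows", "payload": {"motion": [0,0,0,0,0,0,0,0,0,0,0,0,0,0,0,0,0,0,0,0,0,0,0,0,0,0,0,0,0,0,0,0,0,0,0]}}

```text
t: 35.87
eef_pos: [0.4348, 0.0154, 0.2181]
ee_rot: [-0.311, -3.126, -0.0]
ft_force: [-0.2, 0.9, 0.9]
opening: 0.503
gripper_force: 0.0
```

```bash
python3 - <<'E'
from h import *
st();im=snap('w17');C=load('w17')
for y in (-.2,-.1):
    p,f,g=refine(im,C,[.474,.016,y],.019,rng=.015);print(p,f,g)
go([p[0],p[1],.054],90+np.degrees(p[2]))
E
```

```text
t 35.87 p [0.4348 0.0154 0.2181] x [-0.98   0.197  0.   ] y [0.197 0.98  0.   ] z [-0.  0. -1.] op 0.503 F [-0.2  0.9  0.9] g 0.0 j [ 0.04  0.12 -0.18  1.27  0.    0.23]
[ 0.47209084  0.01637156 -0.22206679] -501.4140718037412 -428.64755233903713
[ 0.47204868  0.016397   -0.22821513] -501.2542958273793 -390.50220352682516
t 35.92 p [0.4347 0.0153 0.218 ] x [-0.98   0.198  0.   ] y [ 0.198  0.98  -0.   ] z [-0.  0. -1.] op 0.5 F [-0.1 -0.6 -0. ] g 0.0 j [ 0.04  0.12 -0.18  1.27  0.    0.23]
shift mm [-36.5   8.4 164. ]
turn deg [-0.   -0.01  1.68]
```

Emit:
{"api": "play_rows", "payload": {"motion": [-0.0123,0.0028,0.03,0,0,0,0,-0.0123,0.0028,0.03,0,0,0,0,-0.0123,0.0028,0.03,0,0,1.5,0,0,0,0.02,0,0,0,0,0,0,0.02,0,0,0,0,0,0,0.02,0,0,0,0,0,0,0.01,0,0,0,0,0,0,0.005,0,0,0,0]}}

```text
t: 36.58
eef_pos: [0.4708, 0.0159, 0.0509]
ee_rot: [-0.354, -3.118, 0.001]
ft_force: [-0.3, -0.1, 0.9]
opening: 0.5
gripper_force: 0.0
```

Emit:
{"api": "play_rows", "payload": {"motion": [0,0,0,0,0,0,0,0,0,0,0,0,0,0,0,0,0,0,0,0,0,0,0,0,0,0,0,0]}}

```text
t: 36.92
eef_pos: [0.4732, 0.0155, 0.0541]
ee_rot: [0.356, 3.119, 0.0]
ft_force: [-0.1, -0.4, 0.3]
opening: 0.502
gripper_force: 0.0
```

Emit:
{"api": "play_rows", "payload": {"motion": [0,0,0,0,0,0,1,0,0,0,0,0,0,1,0,0,0,0,0,0,1,0,0,0,0,0,0,1,0,0,0,0,0,0,1]}}

```text
t: 37.33
eef_pos: [0.4725, 0.0155, 0.0535]
ee_rot: [0.356, 3.12, 0.0]
ft_force: [-0.0, -0.4, 2.5]
opening: 0.153
gripper_force: 53.8
```

Emit:
{"api": "play_rows", "payload": {"motion": [0,0,-0.015,0,0,0,1,0,0,-0.025,0,0,0,1,0,0,-0.03,0,0,0,1,0,0,-0.03,0,0,0,1,0,0,-0.03,0,0,0,1,0,0,-0.03,0,0,0,1,0,0,0,0,0,0,1]}}

```text
t: 37.92
eef_pos: [0.4756, 0.0154, 0.2191]
ee_rot: [0.355, 3.111, 0.002]
ft_force: [1.4, 0.2, -0.8]
opening: 0.151
gripper_force: 53.3
```

```bash
python3 - <<'E'
from h import *
go([.561,.391,.205],87.3)
E
```

```text
t 37.92 p [0.4756 0.0154 0.2191] x [-0.974  0.225 -0.011] y [0.225 0.974 0.003] z [ 0.011  0.    -1.   ] op 0.151 F [ 1.4  0.2 -0.8] g 53.3 j [ 0.03  0.19 -0.09  1.28 -0.    0.26]
shift mm [  1.6 385.1  15.1]
turn deg [  0.1    0.62 -10.33]
```

Emit:
{"api": "play_rows", "payload": {"motion": [0,0.0385,0,0,0,0,1,0,0.0385,0,0,0,0,1,0,0.0385,0,0,0,0,1,0,0.0385,0,0,0,0,1,0,0.0385,0,0,0,0,1,0,0.0385,0,0,0,0,1,0,0.0385,0,0,0,0,1,0,0.0385,0,0,0,0,1]}}

```text
t: 38.58
eef_pos: [0.5413, 0.3171, 0.2121]
ee_rot: [-0.356, -3.12, 0.002]
ft_force: [0.9, -0.3, -1.1]
opening: 0.15
gripper_force: 53.3
```

Emit:
{"api": "play_rows", "payload": {"motion": [0,0.0385,0,0,0,0,1,0,0.0385,0,0,0,0,1,0,0,0.01,0,0,-5.2,1,0,0,0.01,0,0,-5.2,1,0,0,0,0,0,0,1,0,0,0,0,0,0,1,0,0,0,0,0,0,1,0,0,0,0,0,0,1]}}

```text
t: 39.25
eef_pos: [0.5593, 0.3901, 0.1941]
ee_rot: [0.075, 3.14, 0.001]
ft_force: [1.0, -0.7, -0.2]
opening: 0.154
gripper_force: 53.3
```

```bash
python3 - <<'E'
from h import *
go([.563,.391,.12],87.3)
E
```

```text
t 39.25 p [0.5593 0.3901 0.1941] x [-0.999  0.048 -0.001] y [0.048 0.999 0.001] z [ 0.001  0.001 -1.   ] op 0.154 F [ 1.  -0.7 -0.2] g 53.3 j [ 0.61  0.63  0.51  1.45 -0.    0.66]
shift mm [-3.5  1.  74.2]
turn deg [ 0.05  0.06 -0.04]
```

Emit:
{"api": "play_rows", "payload": {"motion": [-0.0015,0.001,0.02,0,0,0,1,0,0,0.02,0,0,0,1,0,0,0.02,0,0,0,1,0,0,0.01,0,0,0,1,0,0,0,0,0,0,1,0,0,0,0,0,0,1,0,0,0,0,0,0,1,0,0,0,0,0,0,1]}}

```text
t: 39.92
eef_pos: [0.5615, 0.3921, 0.1252]
ee_rot: [0.072, 3.138, 0.003]
ft_force: [0.2, 0.8, -0.6]
opening: 0.155
gripper_force: 53.4
```

```bash
python3 - <<'E'
from h import *
go([.5607,.3915,.12],87.3)
E
```

```text
t 39.92 p [0.5615 0.3921 0.1252] x [-0.999  0.046 -0.003] y [0.046 0.999 0.002] z [ 0.003  0.002 -1.   ] op 0.155 F [ 0.2  0.8 -0.6] g 53.4 j [0.61 0.67 0.39 1.29 0.   0.66]
shift mm [ 0.8 -0.6  5.2]
turn deg [0.13 0.16 0.06]
```

Emit:
{"api": "play_rows", "payload": {"motion": [0.0005,0,0.004,0,0,0,1,0,0,0.003,0,0,0,1,0,0,0.003,0,0,0,1,0,0,0.003,0,0,0,1,0,0,0.003,0,0,0,1,0,0,0.003,0,0,0,1,0,0,0,0,0,0,1,0,0,0,0,0,0,1]}}

```text
t: 40.58
eef_pos: [0.5598, 0.3913, 0.1036]
ee_rot: [-0.072, -3.14, 0.001]
ft_force: [0.3, -0.8, 0.4]
opening: 0.155
gripper_force: 53.4
```

Emit:
{"api": "play_rows", "payload": {"motion": [0,0,0.003,0,0,0,1,0,0,0.003,0,0,0,1,0,0,0,0,0,0,1,0,0,0,0,0,0,1]}}

```text
t: 40.92
eef_pos: [0.5598, 0.3913, 0.0977]
ee_rot: [-0.072, -3.14, 0.001]
ft_force: [0.5, 0.2, -0.9]
opening: 0.159
gripper_force: 53.4
```

Emit:
{"api": "play_rows", "payload": {"motion": [0,0,0.003,0,0,0,1,0,0,0.003,0,0,0,1,0,0,0.003,0,0,0,1,0,0,0.003,0,0,0,1,0,0,0.001,0,0,0,1,0,0,0,0,0,0,1,0,0,0,0,0,0,1]}}

```text
t: 41.5
eef_pos: [0.5599, 0.3914, 0.0849]
ee_rot: [-0.072, -3.141, 0.0]
ft_force: [-0.5, -1.0, 0.1]
opening: 0.157
gripper_force: 53.4
```

Emit:
{"api": "play_rows", "payload": {"motion": [0,0,0,0,0,0,1,0,0,0,0,0,0,0.3,0,0,0,0,0,0,0.3,0,0,0,0,0,0,0.3,0,0,0,0,0,0,0.3]}}

```text
t: 41.92
eef_pos: [0.5602, 0.3916, 0.0854]
ee_rot: [0.072, 3.14, 0.001]
ft_force: [-0.3, -0.6, 0.5]
opening: 0.353
gripper_force: 0.0
```

Emit:
{"api": "play_rows", "payload": {"motion": [0,0,-0.01,0,0,0,0.3,0,0,-0.02,0,0,0,0.3,0,0,-0.03,0,0,0,0.3,0,0,-0.03,0,0,0,0.3,0,0,-0.03,0,0,0,0,0.015,-0.035,-0.03,0,0,0,0,0.01,-0.035,-0.02,0,0,0,0,0,-0.035,0,0,0,0,0]}}

```text
t: 42.58
eef_pos: [0.533, 0.2936, 0.2573]
ee_rot: [0.067, 3.133, 0.008]
ft_force: [2.3, 0.7, 0.7]
opening: 0.502
gripper_force: 0.0
```

Emit:
{"api": "play_rows", "payload": {"motion": [0,0,0,0,0,0,0,0,0,0,0,0,0,0,0,0,0,0,0,0,0,0,0,0,0,0,0,0,0,0,0,0,0,0,0]}}

```text
t: 43.0
eef_pos: [0.5325, 0.2936, 0.2502]
ee_rot: [-0.07, -3.14, 0.0]
ft_force: [0.1, 0.2, -0.1]
opening: 0.503
gripper_force: 0.0
```

```bash
python3 - <<'E'
from h import *
go([.50,-.28,.27],90);im=snap('w18');cv2.imwrite('pics/w18.png',crop(im,80,40,420,290,2.3))
E
```

```text
t 43.0 p [0.5325 0.2936 0.2502] x [-0.999  0.044  0.001] y [ 0.044  0.999 -0.   ] z [-0.001 -0.    -1.   ] op 0.503 F [ 0.1  0.2 -0.1] g 0.0 j [0.5  0.46 0.37 1.48 0.   0.55]
shift mm [   7.  -574.5  -19.6]
turn deg [-0.02 -0.04 -2.55]
```

View pics/w18.png

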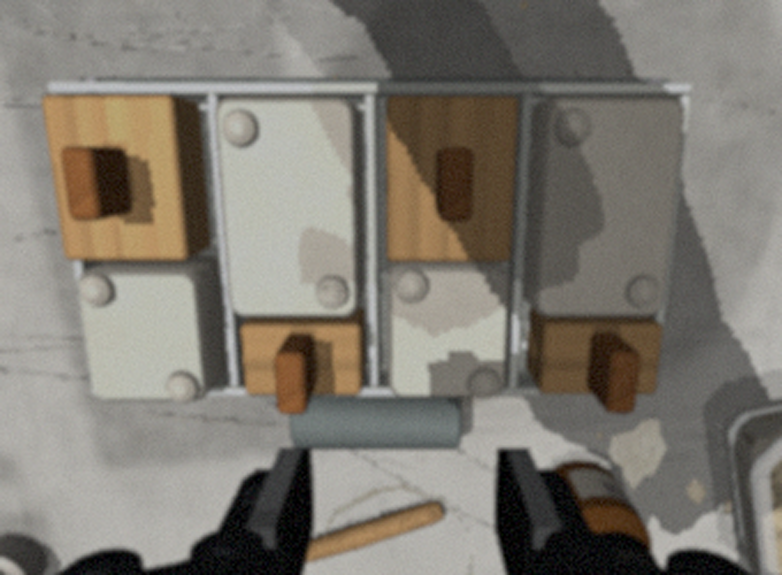

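Emit:
{"api": "play_rows", "payload": {"motion": [0.0005,-0.0383,-0.001,0,0,0,0,0.0005,-0.0383,-0.001,0,0,0,0,0.0005,-0.0383,-0.001,0,0,0,0,0.0005,-0.0383,-0.001,0,0,0,0,0.0005,-0.0383,-0.001,0,0,0,0,0.0005,-0.0383,-0.001,0,0,0,0,0.0005,-0.0383,-0.001,0,0,0,0,0.0005,-0.0383,-0.001,0,0,0,0]}}

```text
t: 43.72
eef_pos: [0.5145, -0.0144, 0.2587]
ee_rot: [-0.07, -3.14, -0.0]
ft_force: [0.5, 0.0, 0.6]
opening: 0.499
gripper_force: 0.0
```

Emit:
{"api": "play_rows", "payload": {"motion": [0.0005,-0.0383,-0.001,0,0,0,0,0.0005,-0.0383,-0.001,0,0,0,0,0.0005,-0.0383,-0.001,0,0,0,0,0.0005,-0.0383,-0.001,0,0,0,0,0.0005,-0.0383,-0.001,0,0,0,0,0.0005,-0.0383,-0.001,0,0,0,0,0.0005,-0.0383,-0.001,0,0,-2.5,0,0,0,0,0,0,0,0]}}

```text
t: 44.38
eef_pos: [0.4984, -0.2871, 0.2648]
ee_rot: [-0.011, -3.141, 0.004]
ft_force: [0.2, -0.2, 0.6]
opening: 0.498
gripper_force: 0.0
```

Emit:
{"api": "play_rows", "payload": {"motion": [0,0,0,0,0,0,0,0,0,0,0,0,0,0,0,0,0,0,0,0,0,0,0,0,0,0,0,0]}}

```text
t: 44.72
eef_pos: [0.4992, -0.2794, 0.2659]
ee_rot: [0.0, -3.141, -0.001]
ft_force: [-0.8, 0.3, 0.8]
opening: 0.502
gripper_force: 0.0
```

```bash
python3 - <<'E'
from h import *
st();im=snap('w19');C=load('w19')
print(w2px(C,[[.42,-.4,.05],[.42,-.18,.05],[.56,-.4,.05],[.56,-.18,.05]]))
for y in (-.05,.05,.15): print(refine(im,C,[.48,-.292,y],.07,.05,.012,.10))
E
```

```text
t 44.72 p [ 0.4992 -0.2794  0.2659] x [-1. -0.  0.] y [-0.  1.  0.] z [-0.  0. -1.] op 0.502 F [-0.8  0.3  0.8] g 0.0 j [-0.51  0.38  0.28  1.48  0.   -0.51]
[[153.14470873 103.10645601]
 [339.52746223 103.05836712]
 [164.06835081 214.17078255]
 [330.55828002 214.13659451]]
(array([ 0.48289916, -0.2932989 ,  0.09704772]), np.float64(-505.49820096473263), np.float64(-208.1276001641662))
(array([ 0.48302018, -0.29341906,  0.09514304]), np.float64(-505.9274409328439), np.float64(-327.365399449424))
(array([ 0.48308711, -0.29334725,  0.09565305]), np.float64(-505.69367668386576), np.float64(-344.81624119193543))
```

```bash
python3 - <<'E'
from h import *
C=load('w19');im=cv2.imread('/tmp/w19.png');k=3.8;off=np.array([140,85]);a=crop(im,140,85,350,235,k)
p=[.483,-.2934,.0955];draw(a,C,p,rect(.07,.1,.05),k,off)
for y in range(-60,61,10):
    q=(w2px(C,tf(p,[[.068,y/1000,.05]]))[0]-off+.5)*k-.5
    cv2.circle(a,tuple(int(v) for v in q),3 if y%50 else 6,(0,255,255) if y else (0,0,255),-1)
cv2.imwrite('pics/w19.png',a)
E
```

```text
(no output)
```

View pics/w19.png

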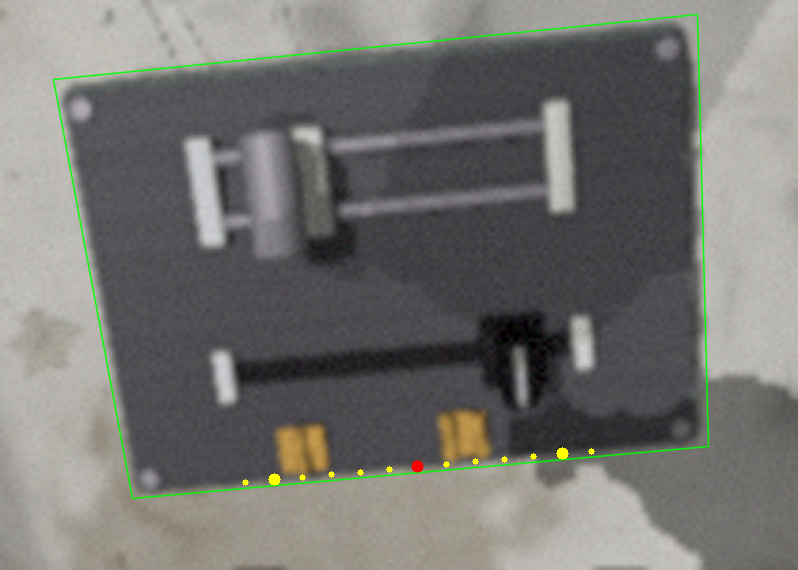

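```bash
python3 - <<'E'
from h import *
C=load('w19');im=cv2.imread('/tmp/w19.png');U=lambda u:(np.array(u,float)+.5)/3.8+[139.5,84.5]
p=[.483,-.2934,.0955];c,s=np.cos(p[2]),np.sin(p[2])
for n,u,z in [('stopR',(205,192),.057),('stopL',(558,157),.057),('clipR',(302,449),.058),('clipL',(465,435),.058),('cap top line',(521,376),.089),('bar',(271,195),.094),('fstopR',(223,377),.055),('fstopL',(582,343),.055)]:
    X=px2w(C,U(u),z);d=X[:2]-p[:2];print(n,'W',np.round(X*1000,1),'console',np.round([1000*(c*d[0]+s*d[1]),1000*(-s*d[0]+c*d[1])],1),'col',round(U(u)[0],1))
# clip profiles
for nm,y0 in (('R',-.037),('L',.02)):
    for xc in (.052,.056,.060):
        pts=tf(p,[[xc,y0-.014+i*.001,.058] for i in range(32)]);m=w2px(C,pts).astype(np.float32)
        v=cv2.remap(im,m[:,:1],m[:,1:],1)[:,0];print(nm,xc,v[:,2].tolist())
E
```

```text
stopR W [ 456.6 -353.1   57. ] console [-32.  -56.9] col 193.6
stopL W [ 445.9 -242.5   57. ] console [-32.1  54.2] col 286.5
clipR W [ 541.4 -325.6   58. ] console [ 55.1 -37.7] col 219.1
clipL W [ 536.5 -270.9   58. ] console [55.4 17.3] col 262.0
cap top line W [ 507.9 -255.    89. ] console [28.4 35.8] col 276.7
bar W [ 453.9 -326.8   94. ] console [-32.1 -30.5] col 210.9
fstopR W [ 517.2 -351.3   55. ] console [ 28.6 -60.9] col 198.3
fstopL W [ 505.7 -232.6   55. ] console [28.4 58.4] col 292.8
R 0.052 [74, 74, 73, 77, 89, 114, 151, 175, 188, 189, 183, 175, 172, 161, 151, 149, 177, 189, 191, 185, 169, 128, 93, 71, 68, 75, 76, 76, 75, 76, 77, 73]
R 0.056 [73, 74, 75, 76, 88, 122, 153, 175, 186, 188, 185, 180, 172, 156, 140, 144, 161, 180, 184, 183, 169, 141, 98, 77, 71, 73, 73, 73, 75, 74, 71, 74]
R 0.06 [74, 75, 72, 77, 88, 108, 149, 171, 184, 187, 180, 175, 170, 158, 137, 126, 138, 161, 182, 186, 166, 133, 98, 74, 72, 74, 75, 74, 76, 75, 74, 73]
L 0.052 [75, 80, 101, 132, 162, 170, 162, 146, 133, 145, 172, 186, 190, 190, 187, 183, 170, 145, 104, 77, 70, 72, 77, 78, 76, 72, 65, 56, 52, 50, 50, 50]
L 0.056 [73, 73, 88, 114, 139, 158, 163, 151, 148, 157, 175, 184, 186, 183, 179, 175, 162, 138, 109, 84, 73, 71, 73, 75, 73, 70, 58, 48, 46, 44, 45, 45]
L 0.06 [72, 76, 89, 120, 151, 170, 174, 163, 156, 165, 178, 183, 184, 178, 173, 171, 172, 164, 144, 116, 88, 79, 77, 75, 73, 66, 54, 50, 48, 48, 48, 45]
```

Emit:
{"api": "play_rows", "payload": {"motion": [-0.014,-0.0047,0.03,0,0,0,0,-0.014,-0.0047,0.03,0,0,0,0,-0.014,-0.0047,0.03,0,0,0,0,-0.014,-0.0047,0.03,0,0,0,0,0,0,0.015,0,0,0,0,0,0,0.01,0,0,0,0,0,0,0,0,0,0,0,0,0,0,0,0,0,0]}}

```text
t: 45.43
eef_pos: [0.5548, -0.2992, 0.1214]
ee_rot: [-0.002, -3.142, -0.0]
ft_force: [0.5, 0.2, 0.6]
opening: 0.499
gripper_force: 0.0
```

Emit:
{"api": "play_rows", "payload": {"motion": [0,0,0,0,0,0,0,0,0,0,0,0,0,0,0,0,0,0,0,0,0]}}

```text
t: 45.68
eef_pos: [0.5555, -0.3004, 0.1229]
ee_rot: [0.003, 3.139, -0.003]
ft_force: [0.4, -0.4, -0.3]
opening: 0.498
gripper_force: 0.0
```

```bash
python3 - <<'E'
from h import *
st();im=snap('w20');C=load('w20')
p=[.483,-.2934,.0955]
for nm,y0 in (('R',-.0377),('L',.0173)):
    print(nm,w2px(C,tf(p,[[.056,y0,.058]])))
    for x in np.arange(.044,.069,.002):
        pts=tf(p,[[x,y0-.013+i*.001,.058] for i in range(27)]);m=w2px(C,pts).astype(np.float32)
        v=cv2.remap(im,m[:,:1],m[:,1:],1)[:,0].mean(1);print(f'{x:.3f}',' '.join(f'{int(k):3d}' for k in v))
E
```

```text
t 45.68 p [ 0.5555 -0.3004  0.1229] x [-1.     0.002 -0.003] y [ 0.002  1.    -0.002] z [ 0.003 -0.002 -1.   ] op 0.498 F [ 0.4 -0.4 -0.3] g 0.0 j [-0.5   0.56  0.2   1.2  -0.   -0.49]
R [[221.72235211 193.54768795]]
0.044  80  78  77  81  80  79  79  79  79  81  83  82  77  79  81  76  78  80  78  78  75  77  77  78  79  79  79
0.046  82  76  79  78  78  79  79  80  82  79  80  78  77  75  80  80  80  71  73  73  76  76  81  78  78  82  79
0.048  79  80  77  81  81  86 101 113 114 117 115 110  97  80  84  99 114 115 112 113 106  83  79  75  77  79  79
0.050  79  79  79  80  82  99 129 141 143 140 136 132 127 112  79  89 125 142 140 142 130  87  64  73  76  80  77
0.052  80  81  79  79  75  94 124 143 142 141 139 139 141 126  88  97 133 142 141 139 121  80  55  75  79  82  78
0.054  78  80  80  76  81  99 130 140 136 142 138 137 138 123  90 105 135 141 139 138 124  82  52  67  79  77  75
0.056  79  83  79  77  80  95 120 136 138 138 136 133 135 120  88 111 133 137 138 137 126  82  59  71  81  77  78
0.058  84  81  80  80  79  93 123 140 140 140 135 138 139 127 101 116 142 137 138 139
[... 1412 characters left out ...]
  79  77  80  79
0.058  81  78  80  79  92 114 118 134 133 112 120 138 138 137 136 123 113 131 130  99  76  79  79  79  79  80  78
0.060  83  82  82  81  96 118 122 131 134 128 132 141 139 137 141 123 109 129 130  99  79  76  81  81  82  80  80
0.062  80  80  80  81  95 120 120 130 133 125 127 133 130 132 131 125 108 131 131 101  82  80  78  78  83  80  82
0.064  78  78  80  78  81  83  90 114 116  99  84  85  81  82  79  83  96 117 120  98  77  81  80  78  78  76  83
0.066 142 144 144 142 147 160 163 159 162 160 160 157 156 157 155 148 144 137 131 131 142 154 160 163 164 165 157
0.068 126 150 175 187 186 181 177 177 182 189 193 197 200 200 196 189 188 184 181 178 179 183 183 175 160 162 161
```

```bash
python3 - <<'E'
from h import *
go([.508,-.255,.062],95.5)
p=[.483,-.2934,.0955]
print('single',tf(p,[[.0284,-.0377,0]]),'double',tf(p,[[.0284,.0170,0]]),'fader now',tf(p,[[.0284,.0358,0]]),'right end -50-1.35',tf(p,[[.0284,-.0514,0]]))
print('slide start',tf(p,[[-.033,-.060,0]]))
E
```

```text
t 45.73 p [ 0.5553 -0.3003  0.1226] x [-1.     0.002 -0.002] y [ 0.002  1.    -0.001] z [ 0.002 -0.001 -1.   ] op 0.5 F [0.2 0.  0.4] g 0.0 j [-0.5   0.56  0.2   1.2  -0.   -0.49]
shift mm [47.6 45.3 60.4]
turn deg [-0.08  0.14 -5.63]
single [[ 0.51486547 -0.32822013  0.        ]] double [[ 0.50964956 -0.27376938  0.        ]] fader now [[ 0.50785689 -0.25505505  0.        ]] right end -50-1.35 [[ 0.51617183 -0.34185771  0.        ]]
slide start [[ 0.45587166 -0.35627331  0.        ]]
```

Emit:
{"api": "play_rows", "payload": {"motion": [0.0238,0.0227,0,0,0,0,0,0.0238,0.0227,0,0,0,-5.5,0,0,0,0,0,0,0,0,0,0,0,0,0,0,0,0,0,0,0,0,0,0,0,0,0,0,0,0,0,0,0,0,0,0,0,0], "squeeze": 20}}

```text
t: 46.32
eef_pos: [0.5087, -0.2555, 0.1217]
ee_rot: [-0.146, 3.136, -0.002]
ft_force: [-1.1, 0.5, -0.2]
opening: 0.499
gripper_force: 0.0
```

```bash
python3 - <<'E'
from h import *
go([.508,-.255,.062],95.5)
E
```

```text
t 46.32 p [ 0.5087 -0.2555  0.1217] x [-0.996 -0.093 -0.002] y [-0.093  0.996 -0.001] z [ 0.002 -0.001 -1.   ] op 0.499 F [-1.1  0.5 -0.2] g 0.0 j [-0.47  0.44  0.    1.13 -0.   -0.56]
shift mm [ 0.7  0.6 59.7]
turn deg [-0.08  0.13 -0.16]
```

Emit:
{"api": "play_rows", "payload": {"motion": [0,0,0.015,0,0,0,0,0,0,0.015,0,0,0,0,0,0,0.015,0,0,0,0,0,0,0.008,0,0,0,0,0,0,0.005,0,0,0,0,0,0,0,0,0,0,0,0,0,0,0,0,0,0,0,0,0,0,0,0,0]}}

```text
t: 46.98
eef_pos: [0.508, -0.2548, 0.0637]
ee_rot: [-0.147, 3.137, -0.001]
ft_force: [-0.2, 0.1, 0.9]
opening: 0.501
gripper_force: 0.0
```

Emit:
{"api": "play_rows", "payload": {"motion": [0,0,0,0,0,0,1,0,0,0,0,0,0,1,0,0,0,0,0,0,1,0,0,0,0,0,0,1,0,0,0,0,0,0,1]}}

```text
t: 47.4
eef_pos: [0.5077, -0.2547, 0.0637]
ee_rot: [-0.147, 3.137, -0.001]
ft_force: [0.2, -0.8, 4.2]
opening: 0.13
gripper_force: 25.9
```

```bash
python3 - <<'E'
from h import *
go([.5149,-.3282,.063],95.5)
E
```

```text
t 47.4 p [ 0.5077 -0.2547  0.0637] x [-0.996 -0.094 -0.001] y [-0.094  0.996 -0.001] z [ 0.001 -0.001 -1.   ] op 0.13 F [ 0.2 -0.8  4.2] g 25.9 j [-0.46  0.5  -0.08  0.99 -0.   -0.56]
shift mm [ -0.3 -73.9   0.7]
turn deg [-0.05  0.07 -0.12]
```

Opening 0.13 ≈ 11–12 mm: the cap is held, and sits at my measured place. Slide it to the single clip (−73.5 mm along the track).

Emit:
{"api": "play_rows", "payload": {"motion": [0,-0.0115,0,0,0,0,1,0,-0.0115,0,0,0,0,1,0,-0.0115,0,0,0,0,1,0,-0.0115,0,0,0,0,1,0,-0.0115,0,0,0,0,1,0,-0.0115,0,0,0,0,1,0,-0.0045,0,0,0,0,1,0,0,0,0,0,0,1]}}

```text
t: 48.07
eef_pos: [0.5151, -0.3302, 0.0637]
ee_rot: [-0.145, 3.136, -0.004]
ft_force: [0.9, -2.9, 4.3]
opening: 0.138
gripper_force: 26.1
```

Emit:
{"api": "play_rows", "payload": {"motion": [0,0,0,0,0,0,1,0,0,0,0,0,0,1,0,0,0,0,0,0,1,0,0,0,0,0,0,1]}}

```text
t: 48.4
eef_pos: [0.515, -0.3286, 0.0637]
ee_rot: [-0.147, 3.136, -0.003]
ft_force: [1.9, -2.0, 4.7]
opening: 0.139
gripper_force: 26.2
```

```bash
python3 - <<'E'
from h import *
go([.5149,-.3282,.063],95.5)
E
```

```text
t 48.4 p [ 0.515  -0.3286  0.0637] x [-0.996 -0.094 -0.002] y [-0.094  0.996 -0.002] z [ 0.002 -0.002 -1.   ] op 0.139 F [ 1.9 -2.   4.7] g 26.2 j [-0.57  0.57  0.05  1.05 -0.   -0.66]
shift mm [0.  0.4 0.7]
turn deg [-0.13  0.1  -0.13]
```

Emit:
{"api": "play_rows", "payload": {"motion": [0,0,0,0,0,0,0,0,0,0,0,0,0,0,0,0,0,0,0,0,0,0,0,0,0,0,0,0,0,0,-0.02,0,0,0,0,0,0,-0.03,0,0,0,0,0,0,-0.02,0,0,0,0]}}

```text
t: 48.98
eef_pos: [0.5139, -0.3274, 0.1339]
ee_rot: [0.147, -3.138, -0.001]
ft_force: [-0.3, -0.8, 1.0]
opening: 0.499
gripper_force: 0.0
```

Emit:
{"api": "play_rows", "payload": {"motion": [-0.02,0,0,0,0,0,0,-0.02,0,0,0,0,0,0,0,0,0,0,0,0,0,0,0,0,0,0,0,0,0,0,0,0,0,0,0,0,0,0,0,0,0,0,0,0,0,0,0,0,0]}}

```text
t: 49.57
eef_pos: [0.553, -0.3238, 0.1325]
ee_rot: [0.146, -3.137, -0.001]
ft_force: [-0.2, -0.7, 0.3]
opening: 0.498
gripper_force: 0.0
```

```bash
cat > prof.py <<'E'
import sys
from h import *
def prof(name,clipy,capy):
    st();im=snap(name);C=load(name);p=[.483,-.2934,.0955]
    for nm,xs,y0,z in (('clip',(.050,.052,.054,.056,.058),clipy,.058),('cap',(.022,.024,.026,.028,.030,.032,.034),capy,.089)):
        print(nm,w2px(C,tf(p,[[xs[2],y0,z]])).round(0),'y from',y0-.016)
        V=[]
        for x in xs:
            m=w2px(C,tf(p,[[x,y0-.016+i*.001,z] for i in range(33)])).astype(np.float32)
            V.append(cv2.remap(im,m[:,:1],m[:,1:],1)[:,0].mean(1))
        print(' '.join(f'{int(v):3d}' for v in np.mean(V,0)))
prof(sys.argv[1],float(sys.argv[2]),float(sys.argv[3]))
E
python3 prof.py w21 -.0377 -.0377
```

```text
t 49.57 p [ 0.553  -0.3238  0.1325] x [-0.996 -0.093  0.001] y [-0.093  0.996  0.001] z [-0.001  0.001 -1.   ] op 0.498 F [-0.2 -0.7  0.3] g 0.0 j [-0.53  0.57  0.25  1.25 -0.   -0.62]
clip [[254. 191.]] y from -0.0537
 79  77  78  78  77  78  78  96 125 137 138 137 136 135 135 135 117 103 123 136 136 136 123  88  65  73  79  77  77  77  77  77  77
cap [[254. 163.]] y from -0.0537
 66  59  60  60  62  62  59  43  38  36  26  23  31  35  70 168 196 101  27  23  22  16  17  17  18  23  31  32  33  41  56  62  60
```

```bash
python3 - <<'E'
from h import *
p=[.483,-.2934,.0955];t=tf(p,[[-.0325,-.064,0]])[0];print(t)
go([t[0],t[1],.13],95.5)
E
```

```text
[ 0.45675081 -0.36020741  0.        ]
t 49.62 p [ 0.5532 -0.3239  0.1327] x [-0.996 -0.093  0.001] y [-0.093  0.996  0.   ] z [-0.001  0.    -1.   ] op 0.494 F [ 0.6  0.5 -0.6] g 0.0 j [-0.53  0.57  0.25  1.25 -0.   -0.62]
shift mm [ 99.4 -27.2   2.7]
turn deg [ 0.02 -0.04 -0.16]
```

Emit:
{"api": "play_rows", "payload": {"motion": [0.033,-0.009,0,0,0,0,1,0.033,-0.009,0,0,0,0,1,0.0334,-0.0092,0,0,0,0,1,0,0,0,0,0,0,1,0,0,0,0,0,0,1,0,0,0,0,0,0,1,0,0,0,0,0,0,1,0,0,0,0,0,0,1]}}

```text
t: 50.28
eef_pos: [0.4586, -0.36, 0.133]
ee_rot: [-0.149, 3.137, -0.001]
ft_force: [0.6, -0.2, 0.0]
opening: -0.002
gripper_force: 0.0
```

Emit:
{"api": "play_rows", "payload": {"motion": [0,0,0.02,0,0,0,1,0,0,0.015,0,0,0,1,0,0,0.01,0,0,0,1,0,0,0.003,0,0,0,1,0,0,0,0,0,0,1,0,0,0,0,0,0,1,0,0,0,0,0,0,1]}}

```text
t: 50.87
eef_pos: [0.4583, -0.3606, 0.0858]
ee_rot: [-0.148, 3.137, -0.002]
ft_force: [0.6, 0.8, 1.3]
opening: -0.003
gripper_force: 0.0
```

```bash
python3 - <<'E'
from h import *
go([.45675,-.3602,.082],95.5)
E
```

```text
t 50.87 p [ 0.4583 -0.3606  0.0858] x [-0.996 -0.094 -0.001] y [-0.094  0.996 -0.001] z [ 0.001 -0.001 -1.   ] op -0.003 F [0.6 0.8 1.3] g 0.0 j [-0.67  0.5  -0.01  1.06  0.   -0.76]
shift mm [1.5 0.6 3.8]
turn deg [-0.07  0.07 -0.1 ]
```

Emit:
{"api": "play_rows", "payload": {"motion": [0.001,0,0.006,0,0,0,1,0,0,0,0,0,0,1,0,0.003,0,0,0,0,1,0,0.003,0,0,0,0,1,0,0.003,0,0,0,0,1,0,0,0,0,0,0,1,0,0,0,0,0,0,1]}}

```text
t: 51.45
eef_pos: [0.4558, -0.3511, 0.0791]
ee_rot: [-0.148, 3.138, -0.0]
ft_force: [0.4, 0.2, 0.2]
opening: 0.002
gripper_force: 0.0
```

Emit:
{"api": "play_rows", "payload": {"motion": [0,0.003,0,0,0,0,1,0,0.003,0,0,0,0,1,0,0.003,0,0,0,0,1,0,0,0,0,0,0,1,0,0,0,0,0,0,1]}}

```text
t: 51.87
eef_pos: [0.455, -0.3429, 0.0792]
ee_rot: [-0.147, 3.138, -0.002]
ft_force: [-0.4, -3.7, -0.2]
opening: -0.001
gripper_force: 1.6
```

Emit:
{"api": "play_rows", "payload": {"motion": [0,0.003,0,0,0,0,1,0,0.003,0,0,0,0,1,0,0.003,0,0,0,0,1,0,0,0,0,0,0,1,0,0,0,0,0,0,1]}}

```text
t: 52.28
eef_pos: [0.4541, -0.3335, 0.0791]
ee_rot: [-0.148, 3.138, -0.001]
ft_force: [0.1, -5.3, -0.2]
opening: 0.002
gripper_force: 2.1
```

Emit:
{"api": "play_rows", "payload": {"motion": [0,0.006,0,0,0,0,1,0,0.006,0,0,0,0,1,0,0.006,0,0,0,0,1,0,0.006,0,0,0,0,1,0,0.006,0,0,0,0,1,0,0.006,0,0,0,0,1,0,0.005,0,0,0,0,1,0,0,0,0,0,0,1]}}

```text
t: 52.95
eef_pos: [0.4502, -0.2937, 0.0792]
ee_rot: [-0.147, 3.138, -0.005]
ft_force: [-0.3, -8.2, -0.1]
opening: -0.004
gripper_force: 3.6
```

Emit:
{"api": "play_rows", "payload": {"motion": [0,0.002,0,0,0,0,1,0,0.002,0,0,0,0,1,0,0.002,0,0,0,0,1,0,0,0,0,0,0,1,0,0,0,0,0,0,1]}}

```text
t: 53.37
eef_pos: [0.4498, -0.2886, 0.0793]
ee_rot: [-0.146, 3.138, -0.007]
ft_force: [0.2, -8.9, -0.1]
opening: 0.003
gripper_force: 3.9
```

Emit:
{"api": "play_rows", "payload": {"motion": [0,0.002,0,0,0,0,1,0,0.001,0,0,0,0,1,0,0,0,0,0,0,1,0,0,0,0,0,0,1]}}

```text
t: 53.7
eef_pos: [0.4496, -0.2876, 0.0793]
ee_rot: [0.144, -3.138, 0.013]
ft_force: [-0.5, -13.3, -2.3]
opening: -0.004
gripper_force: 5.7
```

Emit:
{"api": "play_rows", "payload": {"motion": [0,0,0,0,0,0,1,0,0,-0.0415,0,0,0,1,0,0,-0.02,0,0,0,1,0,0,0,0,0,0,1,0,0,0,0,0,0,1,0,0,0,0,0,0,1,0,0,0,0,0,0,1]}}

```text
t: 54.28
eef_pos: [0.4482, -0.2824, 0.1388]
ee_rot: [0.148, -3.135, -0.004]
ft_force: [-0.0, -0.7, -0.3]
opening: -0.004
gripper_force: 0.0
```

```bash
python3 - <<'E'
from h import *
go([.515,-.3282,.135],95.5)
im=snap('w22');C=load('w22');p=[.483,-.2934,.0955]
m=w2px(C,tf(p,[[-.040,-.06+i*.002,.094] for i in range(60)]));print(m[0],m[-1]);m=m.astype(np.float32)
print(cv2.remap(im,m[:,:1],m[:,1:],1)[:,0].mean(1).astype(int))
E
```

```text
t 54.28 p [ 0.4482 -0.2824  0.1388] x [-0.996 -0.094  0.002] y [-0.094  0.996  0.003] z [-0.003  0.003 -1.   ] op -0.004 F [-0.  -0.7 -0.3] g 0.0 j [-0.56  0.36 -0.08  1.14  0.   -0.66]
shift mm [-62.2 -51.9   3.5]
turn deg [ 0.17 -0.14 -0.09]
[146.82366331 212.02221626] [318.49171123 211.60597651]
[ 80  77  74  78  77  71 156 201 201 137  56  65 107 122 129 126 113  99
  75  48  70  94 105 112  54  44  60  72  70  71  76  63  69  69  73  70
  62  55  66  69  69  72  61  61  60  45  43  42  41  41  40  54 100 181
 170 165  48  32  33  45]
```

Emit:
{"api": "play_rows", "payload": {"motion": [-0.0207,-0.0173,0,0,0,0,0,-0.0207,-0.0173,0,0,0,0,0,-0.0207,-0.0173,0,0,0,0,0,0,0,0,0,0,0,0,0,0,0,0,0,0,0,0,0,0,0,0,0,0,0,0,0,0,0,0,0,0,0,0,0,0,0,0]}}

```text
t: 55.0
eef_pos: [0.5151, -0.3288, 0.1403]
ee_rot: [0.148, -3.137, -0.001]
ft_force: [0.1, 0.4, 0.6]
opening: 0.501
gripper_force: 0.0
```

```bash
python3 - <<'E'
from h import *
go([.515,-.3282,.063],95.5)
E
```

```text
t 55.0 p [ 0.5151 -0.3288  0.1403] x [-0.996 -0.094  0.001] y [-0.094  0.996  0.001] z [-0.001  0.001 -1.   ] op 0.501 F [0.1 0.4 0.6] g 0.0 j [-0.57  0.51  0.16  1.22  0.   -0.66]
shift mm [ 0.   0.6 77.3]
turn deg [ 0.04 -0.04 -0.12]
```

Emit:
{"api": "play_rows", "payload": {"motion": [0,0,0.02,0,0,0,0,0,0,0.02,0,0,0,0,0,0,0.02,0,0,0,0,0,0,0.01,0,0,0,0,0,0,0.005,0,0,0,0,0,0,0,0,0,0,0,0,0,0,0,0,0,0,0,0,0,0,0,0,0]}}

```text
t: 55.67
eef_pos: [0.5169, -0.3301, 0.0669]
ee_rot: [-0.147, 3.136, -0.002]
ft_force: [-0.5, 0.4, 0.3]
opening: 0.503
gripper_force: 0.0
```

Emit:
{"api": "play_rows", "payload": {"motion": [0,0,0,0,0,0,1,0,0,0,0,0,0,1,0,0,0,0,0,0,1,0,0,0,0,0,0,1,0,0,0,0,0,0,1]}}

```text
t: 56.08
eef_pos: [0.5165, -0.3297, 0.0664]
ee_rot: [-0.148, 3.137, -0.001]
ft_force: [-0.6, 1.2, 6.0]
opening: 0.132
gripper_force: 25.8
```

Emit:
{"api": "play_rows", "payload": {"motion": [0,0.01,0,0,0,0,1,0,0.01,0,0,0,0,1,0,0.01,0,0,0,0,1,0,0.01,0,0,0,0,1,0,0.01,0,0,0,0,1,0,0.0062,0,0,0,0,1,0,0,0,0,0,0,1,0,0,0,0,0,0,1]}}

```text
t: 56.75
eef_pos: [0.5109, -0.2721, 0.0663]
ee_rot: [-0.149, 3.137, 0.001]
ft_force: [-0.6, 2.2, 6.7]
opening: 0.133
gripper_force: 26.2
```

Emit:
{"api": "play_rows", "payload": {"motion": [0,0,0,0,0,0,1,0,0,0,0,0,0,1]}}

```text
t: 56.92
eef_pos: [0.5109, -0.2723, 0.0663]
ee_rot: [-0.149, 3.137, 0.001]
ft_force: [-1.8, 1.1, 7.9]
opening: 0.134
gripper_force: 26.2
```

Emit:
{"api": "play_rows", "payload": {"motion": [0,0,0,0,0,0,0,0,0,0,0,0,0,0,0,0,0,0,0,0,0,0,0,0,0,0,0,0,0,0,-0.02,0,0,0,0,0,0,-0.03,0,0,0,0,0,0,-0.02,0,0,0,0]}}

```text
t: 57.5
eef_pos: [0.5107, -0.2736, 0.1365]
ee_rot: [0.147, -3.138, -0.0]
ft_force: [1.1, -0.7, 1.0]
opening: 0.5
gripper_force: 0.0
```

Emit:
{"api": "play_rows", "payload": {"motion": [-0.02,0,0,0,0,0,0,-0.02,0,0,0,0,0,0,0,0,0,0,0,0,0,0,0,0,0,0,0,0,0,0,0,0,0,0,0,0,0,0,0,0,0,0]}}

```text
t: 58.0
eef_pos: [0.5495, -0.2697, 0.1347]
ee_rot: [0.147, -3.136, -0.001]
ft_force: [-0.6, 0.4, -0.5]
opening: 0.503
gripper_force: 0.0
```

```bash
python3 prof.py w23 .0173 .0173
```

```text
t 58.0 p [ 0.5495 -0.2697  0.1347] x [-0.996 -0.093  0.002] y [-0.093  0.996  0.001] z [-0.002  0.001 -1.   ] op 0.503 F [-0.6  0.4 -0.5] g 0.0 j [-0.46  0.52  0.16  1.21 -0.   -0.55]
clip [[255. 188.]] y from 0.001299999999999999
 78  78  77  77  76  77  75  79  99 121 129 129 105  95 119 136 135 135 134 134 135 129 103  75  67  73  79  78  78  78  77  78  77
cap [[255. 160.]] y from 0.001299999999999999
 61  60  60  59  61  61  60  57  45  37  36  31  23  27  33  43 106 181 156  55  23  21  19  15  15  19  22  29  31  34  50  58  61
```

Emit:
{"api": "play_rows", "payload": {"motion": [0.025,-0.0205,0,0,0,0,1,0.025,-0.0205,0,0,0,0,1,0.025,-0.0205,0,0,0,0,1,0.025,-0.0205,0,0,0,0,1,0,0,0,0,0,0,1,0,0,0,0,0,0,1,0,0,0,0,0,0,1,0,0,0,0,0,0,1]}}

```text
t: 58.72
eef_pos: [0.4591, -0.3603, 0.1354]
ee_rot: [-0.149, 3.138, 0.0]
ft_force: [-0.0, -0.4, -0.1]
opening: -0.003
gripper_force: 0.0
```

Emit:
{"api": "play_rows", "payload": {"motion": [0,0,0.015,0,0,0,1,0,0,0.015,0,0,0,1,0,0,0.01,0,0,0,1,0,0,0.008,0,0,0,1,0,0,0,0,0,0,1,0,0,0,0,0,0,1,0,0,0,0,0,0,1,0,0,0,0,0,0,1]}}

```text
t: 59.38
eef_pos: [0.4593, -0.3612, 0.0883]
ee_rot: [-0.148, 3.137, -0.002]
ft_force: [0.4, -0.2, -0.2]
opening: 0.004
gripper_force: 0.0
```

```bash
python3 - <<'E'
from h import *
go([.4572,-.3602,.079],95.5)
E
```

```text
t 59.38 p [ 0.4593 -0.3612  0.0883] x [-0.996 -0.094 -0.001] y [-0.094  0.996 -0.001] z [ 0.001 -0.001 -1.   ] op 0.004 F [ 0.4 -0.2 -0.2] g 0.0 j [-0.67  0.5  -0.    1.07  0.   -0.76]
shift mm [2.  1.2 9.3]
turn deg [-0.07  0.07 -0.11]
```

Emit:
{"api": "play_rows", "payload": {"motion": [0.001,0,0.005,0,0,0,1,0,0,0.004,0,0,0,1,0,0,0,0,0,0,1,0,0.005,0,0,0,0,1,0,0.005,0,0,0,0,1,0,0.005,0,0,0,0,1,0,0.005,0,0,0,0,1,0,0.005,0,0,0,0,1]}}

```text
t: 60.05
eef_pos: [0.4555, -0.337, 0.0789]
ee_rot: [-0.147, 3.138, -0.005]
ft_force: [0.0, -5.5, -0.5]
opening: -0.002
gripper_force: 2.3
```

Emit:
{"api": "play_rows", "payload": {"motion": [0,0.006,0,0,0,0,1,0,0.006,0,0,0,0,1,0,0.006,0,0,0,0,1,0,0.006,0,0,0,0,1,0,0.006,0,0,0,0,1,0,0.006,0,0,0,0,1,0,0.006,0,0,0,0,1,0,0,0,0,0,0,1]}}

```text
t: 60.72
eef_pos: [0.4516, -0.2958, 0.0791]
ee_rot: [-0.147, 3.138, -0.009]
ft_force: [-0.3, -7.4, -0.7]
opening: -0.001
gripper_force: 3.5
```

Emit:
{"api": "play_rows", "payload": {"motion": [0,0.003,0,0,0,0,1,0,0.003,0,0,0,0,1,0,0.003,0,0,0,0,1,0,0.002,0,0,0,0,1,0,0,0,0,0,0,1,0,0,0,0,0,0,1]}}

```text
t: 61.22
eef_pos: [0.4511, -0.2875, 0.0795]
ee_rot: [-0.144, 3.137, -0.015]
ft_force: [-0.1, -12.9, -2.1]
opening: -0.001
gripper_force: 5.3
```

At the stop (13 N, same place as before). Quick lift to release.

Emit:
{"api": "play_rows", "payload": {"motion": [0,0,0,0,0,0,1,0,0,0,0,0,0,1,0,0,-0.0415,0,0,0,1,0,0,-0.02,0,0,0,1,0,0,0,0,0,0,1,0,0,0,0,0,0,1,0,0,0,0,0,0,1,0,0,0,0,0,0,1]}}

```text
t: 61.88
eef_pos: [0.4495, -0.2822, 0.1386]
ee_rot: [0.148, -3.136, -0.003]
ft_force: [0.4, 0.2, -1.0]
opening: 0.003
gripper_force: 0.0
```

```bash
python3 - <<'E'
from h import *
go([.5105,-.2735,.135],95.5)
im=snap('w24');C=load('w24');p=[.483,-.2934,.0955]
m=w2px(C,tf(p,[[-.040,-.06+i*.002,.094] for i in range(60)])).astype(np.float32)
print(cv2.remap(im,m[:,:1],m[:,1:],1)[:,0].mean(1).astype(int))
E
```

```text
t 61.88 p [ 0.4495 -0.2822  0.1386] x [-0.996 -0.094  0.002] y [-0.094  0.996  0.002] z [-0.002  0.002 -1.   ] op 0.003 F [ 0.4  0.2 -1. ] g 0.0 j [-0.56  0.36 -0.08  1.14  0.   -0.66]
shift mm [-61.6   2.9   3.5]
turn deg [ 0.11 -0.11 -0.09]
[ 75  77  77  78  76  74 156 204 201 137  57  75 106 119 130 124 113  98
  78  52  66  90 107 124  52  41  56  67  74  73  72  60  59  67  68  66
  58  61  60  64  66  67  63  56  50  46  40  39  39  39  39  63  98 182
 173 158  60  46  34  41]
```

Emit:
{"api": "play_rows", "payload": {"motion": [-0.0308,0.0015,0,0,0,0,0,-0.0308,0.0014,0,0,0,0,0,0,0,0,0,0,0,0,0,0,0,0,0,0,0,0,0,0,0,0,0,0,0,0,0,0,0,0,0,0,0,0,0,0,0,0]}}

```text
t: 62.52
eef_pos: [0.5103, -0.2746, 0.1396]
ee_rot: [0.146, -3.137, -0.001]
ft_force: [1.0, -0.2, 0.2]
opening: 0.498
gripper_force: 0.0
```

Emit:
{"api": "play_rows", "payload": {"motion": [0,0,0.02,0,0,0,0,0,0,0.02,0,0,0,0,0,0,0.02,0,0,0,0,0,0,0.01,0,0,0,0,0,0,0.003,0,0,0,0,0,0,0,0,0,0,0,0,0,0,0,0,0,0,0,0,0,0,0,0,0]}}

```text
t: 63.18
eef_pos: [0.5123, -0.2752, 0.0683]
ee_rot: [-0.147, 3.136, -0.002]
ft_force: [0.7, -0.8, 0.1]
opening: 0.504
gripper_force: 0.0
```

Emit:
{"api": "play_rows", "payload": {"motion": [0,0,0,0,0,0,1,0,0,0,0,0,0,1,0,0,0,0,0,0,1,0,0,0,0,0,0,1,0,0,0,0,0,0,1]}}

```text
t: 63.6
eef_pos: [0.512, -0.2746, 0.0678]
ee_rot: [-0.148, 3.137, -0.0]
ft_force: [0.3, 2.6, 5.8]
opening: 0.135
gripper_force: 25.9
```

Emit:
{"api": "play_rows", "payload": {"motion": [0,-0.011,0,0,0,0,1,0,-0.011,0,0,0,0,1,0,-0.011,0,0,0,0,1,0,-0.011,0,0,0,0,1,0,-0.011,0,0,0,0,1,0,-0.009,0,0,0,0,1,0,-0.004,0,0,0,0,1,0,0,0,0,0,0,1]}}

```text
t: 64.27
eef_pos: [0.5186, -0.3415, 0.0678]
ee_rot: [-0.148, 3.136, 0.004]
ft_force: [-0.3, 5.0, 7.4]
opening: 0.135
gripper_force: 26.2
```

Emit:
{"api": "play_rows", "payload": {"motion": [0,-0.002,0,0,0,0,1,0,-0.002,0,0,0,0,1,0,0,0,0,0,0,1,0,0,0,0,0,0,1]}}

```text
t: 64.6
eef_pos: [0.5185, -0.3417, 0.0678]
ee_rot: [-0.152, 3.137, 0.013]
ft_force: [-0.5, 13.5, 11.1]
opening: 0.136
gripper_force: 26.6
```

Emit:
{"api": "play_rows", "payload": {"motion": [0,0.0025,0,0,0,0,1,0,0,0,0,0,0,1,0,0,0,0,0,0,0,0,0,0,0,0,0,0,0,0,0,0,0,0,0,0,0,-0.02,0,0,0,0,0,0,-0.03,0,0,0,0,0,0,-0.02,0,0,0,0]}}

```text
t: 65.27
eef_pos: [0.5178, -0.3444, 0.1379]
ee_rot: [0.146, -3.138, 0.001]
ft_force: [0.5, 0.1, 0.2]
opening: 0.501
gripper_force: 0.0
```

Emit:
{"api": "play_rows", "payload": {"motion": [-0.015,0.0,-0.03,0,0,0,0,-0.015,0.0,-0.03,0,0,0,0,0,0,0,0,0,0,0,0,0,0,0,0,0,0,0,0,0,0,0,0,0,0,0,0,0,0,0,0,0,0,0,0,0,0,0]}}

```text
t: 65.85
eef_pos: [0.5465, -0.3407, 0.1949]
ee_rot: [0.146, -3.135, -0.003]
ft_force: [-0.8, 0.1, -0.3]
opening: 0.498
gripper_force: 0.0
```

```bash
python3 prof.py w25 -.0377 -.0514; python3 - <<'E'
from h import *
im=cv2.imread('/tmp/w25.png');C=load('w25');p=[.483,-.2934,.0955]
m=w2px(C,tf(p,[[-.036,-.06+i*.002,.094] for i in range(40)])).astype(np.float32)
print(cv2.remap(im,m[:,:1],m[:,1:],1)[:,0].mean(1).astype(int))
E
```

```text
t 65.85 p [ 0.5465 -0.3407  0.1949] x [-0.996 -0.093  0.003] y [-0.093  0.996  0.002] z [-0.003  0.002 -1.   ] op 0.498 F [-0.8  0.1 -0.3] g 0.0 j [-0.56  0.55  0.38  1.4  -0.   -0.65]
clip [[270. 181.]] y from -0.0537
 71  71  71  72  72  72  85 108 123 127 127 126 121 114 114 117 109 106 115 123 125 119 101  78  67  69  71  71  71  72  71  70  70
cap [[257. 159.]] y from -0.0674
 73  74  72  70  86 122 125  81  40  31  29  22  26  32  56 120 170 147  75  27  18  16  13  14  15  18  22  26  29  38  49  54  55
[160 221 220 186  85  90  87 122 217 221 179 120 137 147 163 146 122  97
  96  56  64  78  76  75  75  66  70  72  76  70  67  67  74  78  73  67
  68  68  75  77]
```

```bash
python3 -c "
from bench import bot
print(bot.sign_off())"
```

```text
the job is handed in; nothing more can be done
None
```

The job is handed in: all four blocks are seated, the fader was set at the single clip and then the double clip with the start slide worked and sprung home after each, and the fader now rests at the right-hand end. The hand-in gave no verdict. One thick block caught on its mould part at the first try and had to be re-placed.

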